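# Build the ultrasound depth phantom

## Robot

A 6-joint arm with a two-finger parallel gripper is mounted at the origin on the work surface. World frame = base frame: x ahead of the robot, y to its left, z up, the work surface at z = 0. Lengths are in m, angles in rad, forces in N, time in s.
With the tool pointing down it reaches from about 0.275 to 0.825 m from the base axis. Payload 4.9 kg.
Tool frame: the origin (TCP) lies midway between the tips of the shut fingers; the grasp point (between the pads) lies 19 mm behind it; z points along the fingers, y is the line along which they close (so a half turn about z gives the same grasp; the last joint's range is limited). The gripper opens to 85 mm and grips with 20 to 120 N. Pads are 22 mm wide; open, the fingers measure 114 mm over their backs; the gripper's body (76 mm by 85 mm) begins 54 mm behind the grasp point. The pads swing forward as they close: fully open they stand 13 mm farther back than shut.
Start: joints at [-1.37, 0.326, -0.193, 1.052, 0, 1.437], TCP at [0.181, -0.519, 0.231] pointing down, gripper open.
Joint ranges: [-2.65, 2.65], [-0.97, 1.79], [-1.3, 1.35], [-1.93, 2.1], [-1.47, 1.37], [-3.14, 3.14]. Speed limits (rad/s): [2.57, 2.57, 3.14, 3.14, 3.14, 3.14].

## Interface

Orientations are given as a 3x3 rotation matrix whose columns are the frame's x, y, z axes.
In Python, from plant import r, cams, workorder gives the robot as it stands. The module is installed in compiled form; this text tells all that it offers.
- The arm moves only by the tool servo_tool, never from a script. Its argument "increments" is a list of rows, each an object of numbers: "dx", "dy", "dz": the shift along the tool's x, y, z in units of 50 mm (1.0 is 50 mm); "turn": the turn about the tool's z in units of 5 degrees (1.0 is 5 degrees); "jaw": the opening, from 0 (shut) to 1 (fully open). A call has 1 to 8 rows; each row is the pose to reach, as a shift and turn from the pose commanded when the call began, along the tool's axes at that moment; what a row does not reach only later rows make up. A row lasts 1/10 s, in which the tool goes at most 50 mm and 8.59 degrees, less where a joint would pass 70% of its speed; a pose out of reach is approached as far as the arm can. A call with a gripper value outside its range is refused whole. The fingers move at their own pace and stop on an object; "grip_force" is the grip in N (left out, the last holds). Time passes only in rows, so rows that repeat a pose let the fingers close. It gives the time, the measured TCP pose, the force, the opening and the grip force at its end, in the units of the state.
- r.get_state(): the state, without advancing time (a new reading comes with each control period).
- cams.read_camera(name): name is "scene" or "side" or "wrist"; returns a dict with "image" (420x560x3 uint8, red, green, blue), "intrinsics" (3x3 intrinsics, pixels), "R" (3x3) and "t" (3): a world point X has camera coordinates R X + t. Camera axes: x right, y down, z forward; pixel columns grow to the right and rows downward; lengths in m; the calibration is good to about 2 mm. A picture is of the moment at which its call begins. There is no depth.
- workorder.job_done(): hands the job in; it is judged then, once.
The state is a dict: "time_s": time; "qpos": joint angles; "dq": joint speeds; "joint_torque": joint torques, N m; "tool_pos": TCP position; "orientation": TCP orientation; "contact_force": force on the tool from outside, world axes, zero at the start; "wrist_torque": the same for the moment, N m; "width": finger opening in m; "grasp_force": force on a finger pad.
Only numpy, scipy, OpenCV 4.12 (cv2) and the standard library are available. Lean on these libraries where they do the work, as an engineer would, in place of code of your own. Each camera call takes 0.05 s, during which the arm holds its last target. There are 200 camera calls.

## Task

Make up the ultrasound practice phantom: draw the frame's sliding end plate back, set the white target block on the base with its end fully home against the end stop, then wring on every slab that is there, thickest lowest (brown, amber, green, blue). Lay each slab flat on the column with about a third of its length overhanging the open end, then slide it face to face until you feel it meet the stop and it is flush all round, before you fetch the next. Last, push the end plate up until it bears on the column, let go, and leave the stapler, mouse and carton alone.

Things in the scene. Friction and masses are not known exactly. Their poses are not given: they have to be found in the camera images.
- frame: Aluminium frame fixed to the desk: base plate 250 x 70 x 12 mm, an upright end stop (60 mm wide, 12 mm thick, 88 mm tall above the plate) at one end, a sliding end plate at the other. Origin on the desk 32 mm behind the seat point, away from the stop; x towards the stop, z up. Place and heading vary.
- seat (a point): Point on the top face of the frame's base plate (12 mm above the desk), under the centre of a block that is fully home: 45 mm from the stop's face, on the centre line. x points along the plate to the end stop, y across, z up. The plate reaches 63 mm from here on the stop side, 187 mm the other way, 35 mm to each side.
- jaw (a joint): Sliding end plate (m): 0 is drawn fully back, its face 125 mm from the seat point, 170 mm from the stop; it grows towards the stop, at most 0.125. It touches a 90 mm block that is home at 0.080. It stays where it is left; about 2 N moves it. It starts nearly shut, with too little room for a block.
- jaw_grip (a point): Centre of the blue upright grip on the back of the sliding plate: 12 mm thick across (y), 32 mm long (x), its top 68 mm above the desk, 14 mm above this point. The plate's face is 24 mm from this point towards the stop; the plate is 60 mm wide, 8 mm thick, its top 93 mm above the desk. Axes as the seat's.
- target_c (a point): Centre of the sealed target block: closed white case with a pink band and a dark seam, 90 x 60 x 30 mm (x long, y across, z up), about 0.2 kg. Either way round or up is the same. The bottom piece of the column.
- brown_c (a point): Centre of the brown depth slab: brown polished plastic, 90 x 60 x 22 mm (x long, y across, z up), about 132 g. Either way round or up is the same. Not every slab is there each time.
- amber_c (a point): Centre of the amber depth slab: amber polished plastic, 90 x 60 x 18 mm (x long, y across, z up), about 108 g. Either way round or up is the same. Not every slab is there each time.
- green_c (a point): Centre of the green depth slab: green polished plastic, 90 x 60 x 14 mm (x long, y across, z up), about 84 g. Either way round or up is the same. Not every slab is there each time.
- blue_c (a point): Centre of the blue depth slab: blue polished plastic, 90 x 60 x 10 mm (x long, y across, z up), about 60 g. Either way round or up is the same. Not every slab is there each time.
- stapler_c (a point): Black stapler, 115 x 34 x 45 mm; leave it alone. Point half-way up at its middle.
- mouse_c (a point): Black computer mouse, 105 x 60 x 33 mm; leave it alone. Point half-way up at its middle.
- carton_c (a point): Closed white and purple glove carton, 110 x 75 x 62 mm; leave it alone. Point half-way up at its middle.
There are look-alikes about, which are no part of the job. What is meant by the part that bears amber_c is not red, and is the larger of those in its own colour. Of the things that look like the part that bears target_c, take the one that is farthest from the robot's base at the start.

How it is judged:
By the outcome, as a careful person would: the job done as asked, in the order asked, and still so for the second after the job is handed in, with the robot touching nothing.
Of brown, amber, green, blue only 2 to 4 are there at a start; the rules pass over those that are not, and their reading is None.
At some moment in a run one of brown, amber, green, blue may be knocked a few centimetres aside while the robot is not near it.
Once in a run the grip may slacken for a moment while it holds something.
It also fails if it takes over 210 s, if anything falls off the work surface, if the arm or the gripper's body presses on something with over 40 N, if the wrist force passes 120 N, or if a joint passes its speed limit or range.

## Working session

There is one attempt and no reset: what is moved stays moved. The work goes in short steps, Python scripts to look and compute and a tool call to move; the robot and the scene stay as the last step left them, time stands still between calls to the robot, and variables do not carry over. Pictures are saved under pics/ and viewed, at most 14 in all, crops included, and the job is handed in when it is done.

Besides the shell and the picture viewer there is one more tool, called as name(argument=value, ...), one argument or row to a line, values as JSON. servo_tool: Moves the arm, as the interface text tells. Its arguments: {"type":"object","properties":{"increments":{"type":"array"},"grip_force":{"type":"number"}},"required":["increments"]}

```bash
ls; mkdir -p pics
cat > h.py <<'E'
import numpy as np, cv2
from plant import r, cams, workorder
def shot(name, fn=None):
    c=cams.read_camera(name)
    if fn: cv2.imwrite('pics/'+fn, c['image'][:,:,::-1])
    return c
def ray(c,u,v):
    K,R,t=(np.array(c[k]) for k in('intrinsics','R','t'))
    return -R.T@t, R.T@np.linalg.solve(K,[u,v,1.])
def onz(c,u,v,z):
    o,d=ray(c,u,v); return o+d*(z-o[2])/d[2]
def proj(c,X):
    K,R,t=(np.array(c[k]) for k in('intrinsics','R','t'))
    p=K@(R@np.array(X,float)+t); return p[:2]/p[2]
E
python3 - <<'E'
from h import *
a=shot('scene','s1.png');b=shot('side','d1.png')
for c in(a,b):
    o,d=ray(c,280,210);print(o.round(3),(d/np.linalg.norm(d)).round(3),np.array(c['intrinsics']).round(0).tolist())
s=r.get_state();print(s['time_s'],s['tool_pos'],s['orientation'],s['width'])
E
```

```text
pics
[0.934 0.59  1.114] [-0.311 -0.486 -0.817] [[499.0, 0.0, 282.0], [0.0, 499.0, 194.0], [0.0, 0.0, 1.0]]
[0.386 0.975 0.837] [ 0.084 -0.797 -0.599] [[484.0, 0.0, 279.0], [0.0, 484.0, 207.0], [0.0, 0.0, 1.0]]
0.1 [ 0.18063675 -0.51893656  0.23058749] [[ 9.44475335e-01  3.28582183e-01 -3.00905957e-04]
 [ 3.28582250e-01 -9.44474130e-01  1.52437384e-03]
 [ 2.16684193e-04 -1.53860585e-03 -9.99998793e-01]] 0.08537356076377073
```

View pics/s1.png

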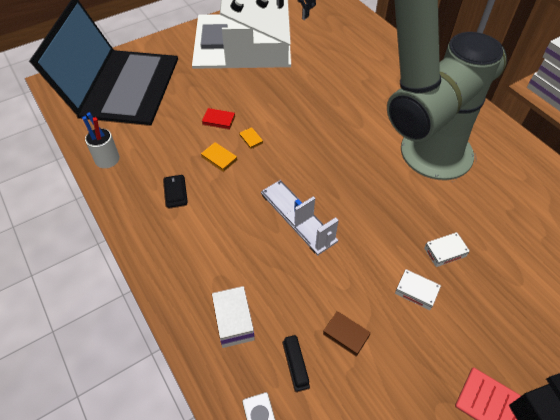

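View pics/d1.png

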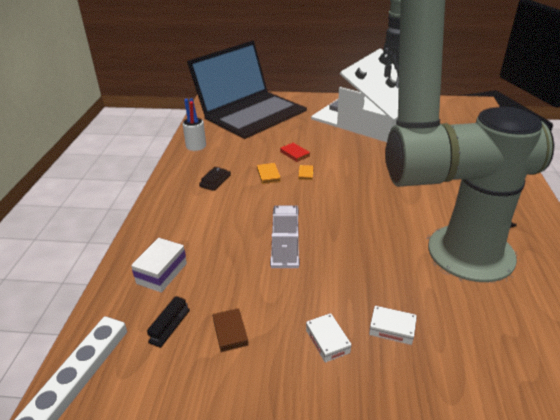

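Scene view, things that could be confused:
- White blocks at (448,248) and (419,288); I take the one farther from the base.
- Amber candidates are the large one (219,156), the small one (251,137) and a red one (219,118); I take the large one.
- Brown (347,333) is the only one. Carton (233,315), stapler (296,362) and mouse (175,191) are to be left alone.
- I see no green or blue slab. The frame runs from (275,190) to the stop at (327,235).

```bash
cat >> h.py <<'E'
def blobs(c,lo,hi,amin=60):
    h=cv2.cvtColor(c['image'],cv2.COLOR_RGB2HSV)
    m=cv2.inRange(h,np.array(lo),np.array(hi)); m=cv2.morphologyEx(m,cv2.MORPH_OPEN,np.ones((3,3)))
    cs,_=cv2.findContours(m,cv2.RETR_EXTERNAL,cv2.CHAIN_APPROX_NONE)
    return sorted([k for k in cs if cv2.contourArea(k)>amin],key=cv2.contourArea,reverse=True)
def rect(c,k,z):
    """min-area rectangle of contour cast on plane z: centre, sizes (long, short), heading of long side (rad)"""
    P=np.array([onz(c,*p[0],z)[:2] for p in k],np.float32)
    (x,y),(w,h),a=cv2.minAreaRect(P*1000); a=np.radians(a)
    if w<h: w,h,a=h,w,a+np.pi/2
    a=(a+np.pi/2)%np.pi-np.pi/2
    return np.round([x/1000,y/1000],4),round(float(w),1),round(float(h),1),round(float(a),3)
E
python3 - <<'E'
from h import *
from plant import cams
a=shot('scene')
im=a['image']
h=cv2.cvtColor(im,cv2.COLOR_RGB2HSV)
for n,p in dict(brown=(347,333),amber=(219,156),wh=(419,285),wood=(300,280),wood2=(400,330),plate=(285,200),grip=(297,203)).items(): print(n,h[p[1],p[0]])
for n,lo,hi,z in(('amber',(15,180,150),(28,255,255),.018),('white',(0,0,200),(180,40,255),.03),('brown',(0,80,20),(15,255,100),.022),('blue',(100,150,80),(130,255,255),.06)):
    for k in blobs(a,lo,hi,30):
        q=k.reshape(-1,2).mean(0)
        if q[1]>100 and q[0]>150: R=rect(a,k,z);print(n,q.round(),*R,'r',np.hypot(*R[0]).round(3))
for uv in((264,193),(278,183),(318,249),(337,241)): print('plate',uv,onz(a,*uv,.012).round(4))
for uv in((317,235),(336,220)): print('stop top',uv,onz(a,*uv,.1).round(4))
crop=im[220:320,370:490]; cv2.imwrite('pics/c1.png',cv2.resize(np.hstack([crop,im[120:220,170:290],im[180:280,250:370]]),None,fx=2.2,fy=2.2,interpolation=cv2.INTER_CUBIC)[:,:,::-1])
E
```

```text
brown [ 11 161 117]
amber [ 19 238 238]
wh [ 30   2 244]
wood [ 13 157 158]
wood2 [ 13 156 159]
plate [122  15 226]
grip [109 218 177]
amber [218. 155.] [ 0.5623 -0.3267] 90.8 61.4 -1.267 r 0.65
amber [251. 136.] [ 0.4455 -0.3398] 70.0 45.7 1.565 r 0.56
white [232. 312.] [0.7693 0.1257] 111.6 76.0 1.248 r 0.78
white [419. 287.] [0.3624 0.3106] 88.6 59.5 -1.074 r 0.477
white [448. 247.] [0.2247 0.2666] 89.0 58.8 -0.217 r 0.349
white [283. 201.] [ 0.4944 -0.0742] 130.4 55.1 -1.495 r 0.5
white [316. 229.] [0.4746 0.0368] 108.0 69.4 0.348 r 0.476
white [259. 407.] [0.8285 0.3421] 54.8 52.5 1.302 r 0.896
white [160. 389.] [0.9863 0.1956] 72.6 34.7 -1.56 r 1.006
white [171. 382.] [0.9553 0.1954] 68.9 15.3 -1.57 r 0.975
brown [340. 343.] [0.6021 0.318 ] 82.8 7.9 -1.19 r 0.681
plate (264, 193) [ 0.5213 -0.1385  0.012 ]
plate (278, 183) [ 0.4697 -0.1475  0.012 ]
plate (318, 249) [0.4984 0.0888 0.012 ]
plate (337, 241) [0.4432 0.0956 0.012 ]
stop top (317, 235) [0.5129 0.0957 0.1   ]
stop top (336, 220) [0.4487 0.0851 0.1   ]
```

View pics/c1.png

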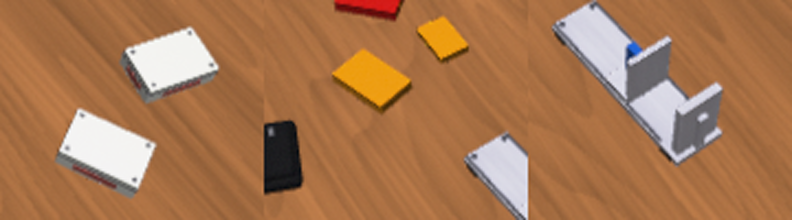

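The crop shows two white blocks with pink-banded sides and the larger amber piece, all as chosen: target (0.362, 0.311), amber (0.562, -0.327). Next I go above the frame and look from close by.

```bash
cat >> h.py <<'E'
def inc(x,y,z,hy):
    """increments (units) to bring TCP to x,y,z with tool y heading hy (mod pi)"""
    s=r.get_state(); R=np.array(s['orientation']); d=R.T@(np.array([x,y,z])-s['tool_pos'])/.05
    cur=np.arctan2(R[1,1],R[0,1]); t=-((hy-cur+np.pi/2)%np.pi-np.pi/2)
    print('inc dx %.2f dy %.2f dz %.2f turn %.2f'%(*d,np.degrees(t)/5),'cur',np.round(s['tool_pos'],4),'hy %.3f'%cur,'q6 %.2f'%s['qpos'][5],'F',np.round(s['contact_force'],1),'w %.4f'%s['width'],'t',round(s['time_s'],1))
E
python3 -c "
from h import *
inc(.48,-.06,.32,.104)"
```

```text
inc dx 8.67 dy -6.71 dz -1.78 turn -15.36 cur [ 0.1806 -0.5191  0.2307] hy -1.236 q6 1.44 F [ 0.3  1.8 -0.1] w 0.0851 t 0.1
```

servo_tool(
  increments=[
    {"dx": 8.7, "dy": -6.8, "dz": -1.8, "turn": -15.4},
    {"dx": 8.7, "dy": -6.8, "dz": -1.8, "turn": -15.4},
    {"dx": 8.7, "dy": -6.8, "dz": -1.8, "turn": -15.4},
    {"dx": 8.7, "dy": -6.8, "dz": -1.8, "turn": -15.4},
    {"dx": 8.7, "dy": -6.8, "dz": -1.8, "turn": -15.4},
    {"dx": 8.7, "dy": -6.8, "dz": -1.8, "turn": -15.4},
    {"dx": 8.7, "dy": -6.8, "dz": -1.8, "turn": -15.4},
    {"dx": 8.7, "dy": -6.8, "dz": -1.8, "turn": -15.4},
  ],
)

```text
invalid input
```

servo_tool(
  increments=[
    {"dx": 8.7, "dy": -6.8, "dz": -1.8, "turn": -15.4, "jaw": 1},
    {"dx": 8.7, "dy": -6.8, "dz": -1.8, "turn": -15.4, "jaw": 1},
    {"dx": 8.7, "dy": -6.8, "dz": -1.8, "turn": -15.4, "jaw": 1},
    {"dx": 8.7, "dy": -6.8, "dz": -1.8, "turn": -15.4, "jaw": 1},
    {"dx": 8.7, "dy": -6.8, "dz": -1.8, "turn": -15.4, "jaw": 1},
    {"dx": 8.7, "dy": -6.8, "dz": -1.8, "turn": -15.4, "jaw": 1},
    {"dx": 8.7, "dy": -6.8, "dz": -1.8, "turn": -15.4, "jaw": 1},
    {"dx": 8.7, "dy": -6.8, "dz": -1.8, "turn": -15.4, "jaw": 1},
  ],
)

```text
time_s: 0.95
tool_pos: [0.3952, -0.1858, 0.296]
orientation: [[0.03, 1.0, 0.0], [1.0, -0.03, -0.0], [-0.0, 0.0, -1.0]]
contact_force: [0.6, -0.7, 0.5]
width: 0.0856
grasp_force: 0.0
```

```bash
python3 -c "
from h import *
inc(.48,-.06,.32,.104)"
```

```text
inc dx 2.57 dy 1.62 dz -0.48 turn -1.54 cur [ 0.3952 -0.1858  0.296 ] hy -0.030 q6 0.99 F [ 0.6 -0.7  0.5] w 0.0856 t 0.9
```

servo_tool(
  increments=[
    {"dx": 2.6, "dy": 1.6, "dz": -0.5, "turn": -1.5, "jaw": 1},
    {"dx": 2.6, "dy": 1.6, "dz": -0.5, "turn": -1.5, "jaw": 1},
    {"dx": 2.6, "dy": 1.6, "dz": -0.5, "turn": -1.5, "jaw": 1},
    {"dx": 2.6, "dy": 1.6, "dz": -0.5, "turn": -1.5, "jaw": 1},
    {"dx": 2.6, "dy": 1.6, "dz": -0.5, "turn": -1.5, "jaw": 1},
  ],
)

```text
time_s: 1.45
tool_pos: [0.4795, -0.0595, 0.3204]
orientation: [[-0.098, 0.995, -0.001], [0.995, 0.098, -0.0], [-0.0, -0.001, -1.0]]
contact_force: [0.4, -1.4, -0.5]
width: 0.0855
grasp_force: 0.0
```

```bash
python3 -c "
from h import *
inc(.48,-.06,.32,.104)
c=shot('wrist','w1.png')
o,d=ray(c,280,210);print(o.round(3),d.round(3))"
```

```text
inc dx -0.01 dy 0.01 dz 0.01 turn -0.07 cur [ 0.4795 -0.0595  0.3204] hy 0.098 q6 1.20 F [ 0.4 -1.4 -0.5] w 0.0855 t 1.4
[0.473 0.011 0.463] [ 0.031 -0.255 -0.967]
```

View pics/w1.png

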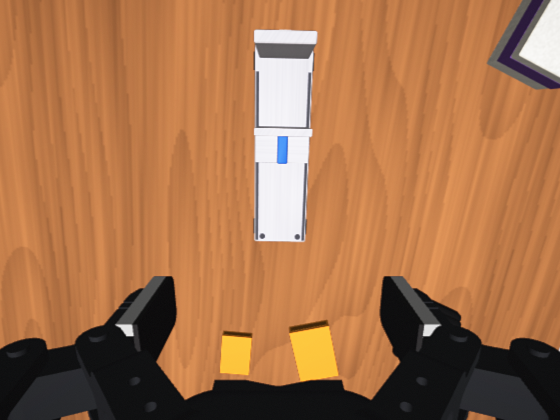

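The wrist view shows the frame with the stop top at (255–317, 31–45), the jaw plate top at (254–312, 128–136), the blue grip at (282,150) and the plate's open end at (254–305, 241).

Run:
```python
from h import *
c=shot('wrist')
for n,u,v,z in[('endL',254,241,.012),('endR',305,241,.012),('stopfaceL',255,44,.1),('stopfaceR',316,45.5,.1),('stopbackL',254.5,31,.1),('stopbackR',317,32,.1),('jawfL',254,128,.093),('jawfR',312,129,.093)]:
    print(n,onz(c,u,v,z).round(4))
for k in blobs(c,(100,150,80),(125,255,255),80): print(rect(c,k,.068))
im=c['image']
# blue grip centroid
g=cv2.cvtColor(im,cv2.COLOR_RGB2GRAY)
print(g[236:246,280].tolist()); print(g[26:64:2,285].tolist()); print(g[200,246:314:2].tolist()); print(g[37,248:324:2].tolist()); print(g[122:140,265].tolist())
```

```text
endL [ 0.4548 -0.1566  0.012 ]
endR [ 0.5248 -0.1498  0.012 ]
stopfaceL [0.4439 0.074  0.1   ]
stopfaceR [0.5016 0.0783 0.1   ]
stopbackL [0.4425 0.085  0.1   ]
stopbackR [0.5011 0.0898 0.1   ]
jawfL [ 0.4484 -0.0033  0.093 ]
jawfR [0.508  0.0015 0.093 ]
(array([ 0.4809, -0.0239]), 28.6, 9.0, -1.474)
[242, 242, 242, 244, 222, 159, 146, 147, 149, 148]
[140, 152, 240, 239, 239, 240, 238, 235, 145, 93, 95, 96, 96, 94, 92, 98, 241, 240, 240]
[144, 138, 146, 157, 158, 163, 102, 239, 243, 244, 242, 243, 243, 245, 244, 243, 242, 240, 243, 243, 243, 242, 243, 245, 244, 244, 243, 243, 245, 121, 161, 132, 139, 137]
[135, 138, 143, 143, 242, 241, 238, 239, 238, 238, 240, 240, 238, 238, 238, 240, 241, 239, 240, 237, 239, 241, 239, 241, 240, 237, 238, 239, 242, 237, 241, 240, 241, 241, 234, 146, 145, 141]
[244, 246, 247, 167, 119, 242, 244, 241, 241, 241, 243, 242, 234, 244, 246, 245, 244, 242]
```

```bash
cat >> h.py <<'E'
H=1.653; SEAT=np.array([.4757,.0323])
def fr(a,b=0):  # frame coords from seat (along, across) -> world xy
    return SEAT+a*np.array([np.cos(H),np.sin(H)])+b*np.array([-np.sin(H),np.cos(H)])
E
python3 -c "
from h import *
inc(.4803,-.0245,.038,H-np.pi/2)"
```

```text
inc dx 0.73 dy 0.11 dz 5.64 turn 0.14 cur [ 0.4785 -0.0612  0.3201] hy 0.094 q6 1.20 F [ 0.1 -0.4 -0.6] w 0.0855 t 1.6
```

servo_tool(
  increments=[
    {"dx": 0.7, "dy": 0.1, "dz": 0.8, "turn": 0.1, "jaw": 1},
    {"dx": 0.7, "dy": 0.1, "dz": 1.7, "turn": 0.1, "jaw": 1},
    {"dx": 0.7, "dy": 0.1, "dz": 2.6, "turn": 0.1, "jaw": 1},
    {"dx": 0.7, "dy": 0.1, "dz": 3.5, "turn": 0.1, "jaw": 1},
    {"dx": 0.7, "dy": 0.1, "dz": 4.3, "turn": 0.1, "jaw": 1},
    {"dx": 0.7, "dy": 0.1, "dz": 5.0, "turn": 0.1, "jaw": 1},
    {"dx": 0.7, "dy": 0.1, "dz": 5.6, "turn": 0.1, "jaw": 1},
    {"dx": 0.7, "dy": 0.1, "dz": 5.6, "turn": 0.1, "jaw": 1},
  ],
)

```text
time_s: 2.35
tool_pos: [0.4767, -0.0263, 0.0373]
orientation: [[-0.083, 0.997, -0.008], [0.997, 0.083, 0.001], [0.002, -0.008, -1.0]]
contact_force: [-0.8, 0.3, -0.5]
width: 0.0854
grasp_force: 0.0
```

servo_tool(
  increments=[
    {"jaw": 0.5},
    {"jaw": 0},
    {"jaw": 0},
    {"jaw": 0},
    {"jaw": 0},
    {"jaw": 0},
    {"jaw": 0},
    {"jaw": 0},
  ],
  grip_force=30,
)

```text
invalid input
```

```bash
python3 -c "
from h import *
inc(*(np.r_[.4803,-.0245]+fr(-.0917)-SEAT),.038,H-np.pi/2)"
```

```text
inc dx -1.80 dy 0.07 dz -0.02 turn 0.01 cur [ 0.4767 -0.0263  0.0373] hy 0.083 q6 1.28 F [-0.8  0.3 -0.5] w 0.0854 t 2.4
```

servo_tool(
  increments=[
    {"dx": 0, "dy": 0.07, "dz": 0, "turn": 0, "jaw": 0.5},
    {"dx": 0, "dy": 0.07, "dz": 0, "turn": 0, "jaw": 0},
    {"dx": 0, "dy": 0.07, "dz": 0, "turn": 0, "jaw": 0},
    {"dx": 0, "dy": 0.07, "dz": 0, "turn": 0, "jaw": 0},
    {"dx": 0, "dy": 0.07, "dz": 0, "turn": 0, "jaw": 0},
    {"dx": 0, "dy": 0.07, "dz": 0, "turn": 0, "jaw": 0},
    {"dx": 0, "dy": 0.07, "dz": 0, "turn": 0, "jaw": 0},
    {"dx": 0, "dy": 0.07, "dz": 0, "turn": 0, "jaw": 0},
  ],
  grip_force=25,
)

```text
time_s: 3.15
tool_pos: [0.4809, -0.0252, 0.041]
orientation: [[-0.085, 0.996, -0.006], [0.996, 0.085, -0.002], [-0.001, -0.006, -1.0]]
contact_force: [-9.5, -0.4, 10.9]
width: 0.0116
grasp_force: 27.3
```

servo_tool(
  increments=[
    {"dx": 0, "dy": -0.03, "dz": -0.1, "turn": 0, "jaw": 0},
    {"dx": 0, "dy": -0.03, "dz": -0.1, "turn": 0, "jaw": 0},
    {"dx": -0.3, "dy": -0.03, "dz": -0.1, "turn": 0, "jaw": 0},
    {"dx": -0.6, "dy": -0.03, "dz": -0.1, "turn": 0, "jaw": 0},
    {"dx": -0.9, "dy": -0.03, "dz": -0.1, "turn": 0, "jaw": 0},
    {"dx": -1.2, "dy": -0.03, "dz": -0.1, "turn": 0, "jaw": 0},
    {"dx": -1.5, "dy": -0.03, "dz": -0.1, "turn": 0, "jaw": 0},
    {"dx": -1.5, "dy": -0.03, "dz": -0.1, "turn": 0, "jaw": 0},
  ],
)

```text
time_s: 3.95
tool_pos: [0.4868, -0.1027, 0.0444]
orientation: [[-0.083, 0.997, -0.005], [0.997, 0.083, -0.002], [-0.001, -0.005, -1.0]]
contact_force: [-5.3, -1.5, -17.2]
width: 0.0116
grasp_force: 27.5
```

servo_tool(
  increments=[
    {"dx": -0.2, "dy": 0, "dz": 0, "turn": 0, "jaw": 0},
    {"dx": -0.35, "dy": 0, "dz": 0, "turn": 0, "jaw": 0},
    {"dx": -0.4, "dy": 0, "dz": 0, "turn": 0, "jaw": 0},
    {"dx": -0.4, "dy": 0, "dz": 0, "turn": 0, "jaw": 0},
  ],
)

```text
time_s: 4.35
tool_pos: [0.4879, -0.1167, 0.0443]
orientation: [[-0.086, 0.996, -0.005], [0.996, 0.086, 0.009], [0.01, -0.004, -1.0]]
contact_force: [-4.9, 13.6, -11.2]
width: 0.0113
grasp_force: 28.8
```

servo_tool(
  increments=[
    {"dx": 0.05, "dy": 0, "dz": 0, "turn": 0, "jaw": 0.5},
    {"dx": 0.05, "dy": 0, "dz": 0, "turn": 0, "jaw": 1},
    {"dx": 0.05, "dy": 0, "dz": 0, "turn": 0, "jaw": 1},
    {"dx": 0.05, "dy": 0, "dz": 0, "turn": 0, "jaw": 1},
    {"dx": 0.05, "dy": 0, "dz": -0.9, "turn": 0, "jaw": 1},
    {"dx": 0.05, "dy": 0, "dz": -1.8, "turn": 0, "jaw": 1},
    {"dx": 0.05, "dy": 0, "dz": -2.7, "turn": 0, "jaw": 1},
    {"dx": 0.05, "dy": 0, "dz": -3.6, "turn": 0, "jaw": 1},
  ],
)

```text
time_s: 5.15
tool_pos: [0.4911, -0.1177, 0.2282]
orientation: [[-0.086, 0.996, 0.002], [0.996, 0.086, -0.001], [-0.001, 0.001, -1.0]]
contact_force: [1.3, -1.2, -0.6]
width: 0.0854
grasp_force: 0.0
```

```bash
python3 -c "
from h import *
inc(.36,.31,.24,.497)"
```

```text
inc dx 8.75 dy -1.88 dz -0.25 turn -4.71 cur [ 0.4911 -0.1177  0.2282] hy 0.086 q6 1.10 F [ 1.3 -1.2 -0.6] w 0.0854 t 5.2
```

servo_tool(
  increments=[
    {"dx": 8.75, "dy": -1.9, "dz": -0.3, "turn": -4.7, "jaw": 1},
    {"dx": 8.75, "dy": -1.9, "dz": -0.3, "turn": -4.7, "jaw": 1},
    {"dx": 8.75, "dy": -1.9, "dz": -0.3, "turn": -4.7, "jaw": 1},
    {"dx": 8.75, "dy": -1.9, "dz": -0.3, "turn": -4.7, "jaw": 1},
    {"dx": 8.75, "dy": -1.9, "dz": -0.3, "turn": -4.7, "jaw": 1},
    {"dx": 8.75, "dy": -1.9, "dz": -0.3, "turn": -4.7, "jaw": 1},
    {"dx": 8.75, "dy": -1.9, "dz": -0.3, "turn": -4.7, "jaw": 1},
    {"dx": 8.75, "dy": -1.9, "dz": -0.3, "turn": -4.7, "jaw": 1},
  ],
)

```text
time_s: 5.95
tool_pos: [0.3725, 0.2665, 0.24]
orientation: [[-0.476, 0.879, 0.003], [0.879, 0.476, 0.001], [-0.001, 0.003, -1.0]]
contact_force: [0.4, 0.4, -0.1]
width: 0.0856
grasp_force: 0.0
```

```bash
python3 -c "
from h import *
inc(.36,.31,.24,.497)"
```

```text
inc dx 0.88 dy 0.19 dz -0.00 turn -0.01 cur [0.3725 0.2665 0.24  ] hy 0.496 q6 1.53 F [ 0.4  0.4 -0.1] w 0.0856 t 6.0
```

servo_tool(
  increments=[
    {"dx": 0.9, "dy": 0.2, "dz": 0, "turn": 0, "jaw": 1},
    {"dx": 0.9, "dy": 0.2, "dz": 0, "turn": 0, "jaw": 1},
    {"dx": 0.9, "dy": 0.2, "dz": 0, "turn": 0, "jaw": 1},
  ],
)

```text
time_s: 6.25
tool_pos: [0.36, 0.3097, 0.2393]
orientation: [[-0.479, 0.878, 0.001], [0.878, 0.479, -0.0], [-0.001, 0.001, -1.0]]
contact_force: [-0.3, 0.2, -0.4]
width: 0.0852
grasp_force: 0.0
```

Run:
```python
from h import *
c=shot('wrist','w2.png')
for k in blobs(c,(0,0,190),(180,50,255),2000): print(k.reshape(-1,2).mean(0).round(),rect(c,k,.03))
s=shot('scene')
for k in blobs(s,(0,0,200),(180,40,255),300):
    q=k.reshape(-1,2).mean(0)
    if q[1]>100 and q[0]>380: print(q,rect(s,k,.03))
```

```text
[138. 159.] (array([0.2235, 0.2672]), 89.0, 59.3, -0.217)
[280. 185.] (array([0.3611, 0.3116]), 87.7, 59.7, -1.072)
[418.78431373 286.94117647] (array([0.3624, 0.3106]), 88.6, 59.5, -1.074)
[453.3943662  248.64788732] (array([0.221 , 0.2716]), 79.9, 50.4, -0.207)
```

View pics/w2.png

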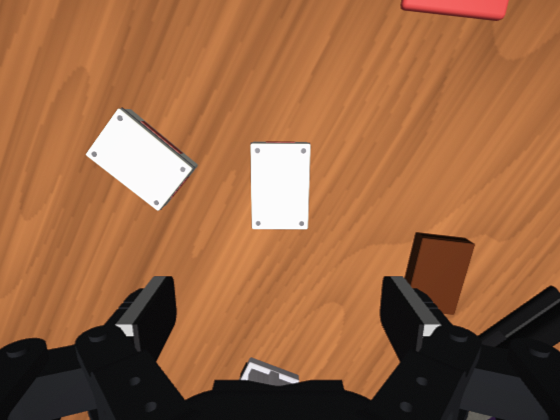

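The wrist view shows the target at (280,185) with the near decoy at (138,159) and brown at (440,272). The block measures 88x60 on z=0.03, as it should.

```bash
python3 -c "
from h import *
inc(.3672,.3007,.007,.498)"
```

```text
inc dx -0.19 dy 0.05 dz 4.64 turn -0.03 cur [0.3605 0.3082 0.2392] hy 0.495 q6 1.63 F [ 0.5 -0.2  0.2] w 0.0851 t 6.3
```

servo_tool(
  increments=[
    {"dx": -0.2, "dy": 0.05, "dz": 0.9, "turn": 0, "jaw": 1},
    {"dx": -0.2, "dy": 0.05, "dz": 1.8, "turn": 0, "jaw": 1},
    {"dx": -0.2, "dy": 0.05, "dz": 2.7, "turn": 0, "jaw": 1},
    {"dx": -0.2, "dy": 0.05, "dz": 3.4, "turn": 0, "jaw": 1},
    {"dx": -0.2, "dy": 0.05, "dz": 4.0, "turn": 0, "jaw": 1},
    {"dx": -0.2, "dy": 0.05, "dz": 4.4, "turn": 0, "jaw": 1},
    {"dx": -0.2, "dy": 0.05, "dz": 4.63, "turn": 0, "jaw": 1},
    {"dx": -0.2, "dy": 0.05, "dz": 4.63, "turn": 0, "jaw": 1},
  ],
)

```text
time_s: 7.15
tool_pos: [0.3669, 0.2998, 0.0066]
orientation: [[-0.474, 0.88, -0.002], [0.88, 0.474, -0.001], [-0.0, -0.002, -1.0]]
contact_force: [0.0, -0.0, 0.0]
width: 0.0852
grasp_force: 0.0
```

servo_tool(
  increments=[
    {"dx": 0, "dy": 0, "dz": 0, "turn": 0, "jaw": 0.6},
    {"dx": 0, "dy": 0, "dz": 0, "turn": 0, "jaw": 0.3},
    {"dx": 0, "dy": 0, "dz": 0, "turn": 0, "jaw": 0},
    {"dx": 0, "dy": 0, "dz": 0, "turn": 0, "jaw": 0},
    {"dx": 0, "dy": 0, "dz": 0, "turn": 0, "jaw": 0},
    {"dx": 0, "dy": 0, "dz": 0, "turn": 0, "jaw": 0},
  ],
  grip_force=60,
)

```text
time_s: 7.75
tool_pos: [0.3682, 0.3016, 0.009]
orientation: [[-0.476, 0.879, 0.003], [0.879, 0.476, 0.0], [-0.001, 0.003, -1.0]]
contact_force: [0.0, -0.4, 5.7]
width: 0.0586
grasp_force: 65.0
```

servo_tool(
  increments=[
    {"dx": 0, "dy": 0, "dz": -0.4, "turn": 0, "jaw": 0},
    {"dx": 0, "dy": 0, "dz": -1.0, "turn": 0, "jaw": 0},
    {"dx": 0, "dy": 0, "dz": -1.8, "turn": 0, "jaw": 0},
    {"dx": 0, "dy": 0, "dz": -2.6, "turn": 0, "jaw": 0},
    {"dx": 0, "dy": 0, "dz": -3.2, "turn": 0, "jaw": 0},
    {"dx": 0, "dy": 0, "dz": -3.2, "turn": 0, "jaw": 0},
  ],
)

```text
time_s: 8.35
tool_pos: [0.3698, 0.3031, 0.1725]
orientation: [[-0.476, 0.879, 0.008], [0.879, 0.476, 0.005], [0.0, 0.009, -1.0]]
contact_force: [1.2, 0.1, -2.1]
width: 0.0588
grasp_force: 66.1
```

```bash
python3 -c "
from h import *
inc(*fr(-.024),.16,H-np.pi/2)"
```

```text
inc dx -6.21 dy -0.91 dz 0.24 turn 4.75 cur [0.3698 0.3031 0.1725] hy 0.497 q6 1.61 F [ 1.2  0.1 -2.1] w 0.0588 t 8.3
```

servo_tool(
  increments=[
    {"dx": -0.8, "dy": -0.1, "dz": 0, "turn": 0.8, "jaw": 0},
    {"dx": -1.6, "dy": -0.3, "dz": 0, "turn": 1.6, "jaw": 0},
    {"dx": -2.4, "dy": -0.4, "dz": 0, "turn": 2.4, "jaw": 0},
    {"dx": -3.2, "dy": -0.5, "dz": 0, "turn": 3.2, "jaw": 0},
    {"dx": -4.0, "dy": -0.6, "dz": 0, "turn": 4.0, "jaw": 0},
    {"dx": -4.8, "dy": -0.7, "dz": 0, "turn": 4.75, "jaw": 0},
    {"dx": -5.6, "dy": -0.8, "dz": 0, "turn": 4.75, "jaw": 0},
    {"dx": -6.2, "dy": -0.9, "dz": 0.2, "turn": 4.75, "jaw": 0},
  ],
)

```text
time_s: 9.15
tool_pos: [0.4763, 0.0051, 0.1577]
orientation: [[-0.08, 0.997, 0.002], [0.997, 0.08, -0.001], [-0.001, 0.002, -1.0]]
contact_force: [0.6, -1.0, -1.7]
width: 0.0585
grasp_force: 66.0
```

Run:
```python
from h import *
inc(*fr(-.024),.16,H-np.pi/2)
c=shot('wrist','w3.png')
```

```text
inc dx 0.06 dy 0.03 dz -0.05 turn -0.02 cur [0.4763 0.0051 0.1577] hy 0.080 q6 1.35 F [ 0.6 -1.  -1.7] w 0.0585 t 9.2
```

View pics/w3.png

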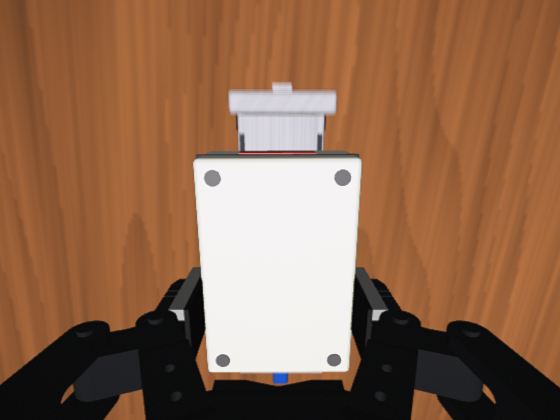

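The block is held square, with top front corners at (196,157) and (360,157); the stop top spans (229–336, 92–112).

Run:
```python
from h import *
c=shot('wrist')
g=cv2.cvtColor(c['image'],cv2.COLOR_RGB2GRAY)
def edges(row,lo,hi):
    d=np.diff(g[row].astype(int)); s=[i for i in range(lo,hi) if abs(d[i])>35]; return s[0]+1,s[-1]+1
def lin(p): p=p-SEAT; return (p@[np.cos(H),np.sin(H)]).round(4),(p@[-np.sin(H),np.cos(H)]).round(4)
for row,z,lo,hi in((96,.1,215,350),(106,.1,215,350),(170,.181,180,375),(240,.181,180,375)):
    e=edges(row,lo,hi); print(row,e,[lin(onz(c,u,row,z)[:2]) for u in e])
for v in range(98,120):
    pass
print(g[84:125,260].tolist())
```

```text
96 (227, 336) [(np.float64(0.0508), np.float64(0.0283)), (np.float64(0.0505), np.float64(-0.0304))]
106 (234, 326) [(np.float64(0.0457), np.float64(0.0248)), (np.float64(0.0454), np.float64(-0.0252))]
170 (194, 361) [(np.float64(0.0231), np.float64(0.0295)), (np.float64(0.0228), np.float64(-0.0269))]
240 (199, 357) [(np.float64(-0.002), np.float64(0.0295)), (np.float64(-0.0023), np.float64(-0.0271))]
[214, 214, 213, 211, 209, 208, 210, 211, 212, 213, 214, 212, 211, 209, 209, 208, 205, 195, 181, 134, 81, 73, 77, 128, 211, 217, 216, 215, 215, 215, 216, 215, 215, 215, 216, 215, 216, 215, 216, 216, 215]
```

servo_tool(
  increments=[
    {"dx": 0.05, "dy": 0.04, "dz": 0.7, "turn": 0, "jaw": 0},
    {"dx": 0.05, "dy": 0.04, "dz": 1.4, "turn": 0, "jaw": 0},
    {"dx": 0.05, "dy": 0.04, "dz": 2.0, "turn": 0, "jaw": 0},
    {"dx": 0.05, "dy": 0.04, "dz": 2.4, "turn": 0, "jaw": 0},
    {"dx": 0.05, "dy": 0.04, "dz": 2.6, "turn": 0, "jaw": 0},
    {"dx": 0.05, "dy": 0.04, "dz": 2.68, "turn": 0, "jaw": 0},
    {"dx": 0.05, "dy": 0.04, "dz": 2.68, "turn": 0, "jaw": 0},
  ],
)

```text
time_s: 9.95
tool_pos: [0.4768, 0.0103, 0.0236]
orientation: [[-0.082, 0.997, -0.0], [0.997, 0.082, 0.0], [0.0, -0.0, -1.0]]
contact_force: [-0.4, 0.5, -2.6]
width: 0.0582
grasp_force: 65.8
```

servo_tool(
  increments=[
    {"dx": 0, "dy": 0, "dz": 0.04, "turn": 0, "jaw": 0},
    {"dx": 0, "dy": 0, "dz": 0.07, "turn": 0, "jaw": 0},
    {"dx": 0, "dy": 0, "dz": 0.1, "turn": 0, "jaw": 0},
    {"dx": 0, "dy": 0, "dz": 0.1, "turn": 0, "jaw": 0},
  ],
)

```text
time_s: 10.35
tool_pos: [0.4779, 0.0099, 0.021]
orientation: [[-0.082, 0.997, 0.003], [0.997, 0.082, -0.0], [-0.001, 0.003, -1.0]]
contact_force: [-4.9, 0.2, 18.9]
width: 0.0587
grasp_force: 68.5
```

servo_tool(
  increments=[
    {"dx": 0.03, "dy": 0, "dz": -0.04, "turn": 0, "jaw": 0},
    {"dx": 0.07, "dy": 0, "dz": -0.04, "turn": 0, "jaw": 0},
    {"dx": 0.11, "dy": 0, "dz": -0.04, "turn": 0, "jaw": 0},
    {"dx": 0.15, "dy": 0, "dz": -0.04, "turn": 0, "jaw": 0},
    {"dx": 0.18, "dy": 0, "dz": -0.04, "turn": 0, "jaw": 0},
  ],
)

```text
time_s: 10.85
tool_pos: [0.4772, 0.0183, 0.0211]
orientation: [[-0.081, 0.997, 0.002], [0.997, 0.081, -0.002], [-0.002, 0.002, -1.0]]
contact_force: [0.1, -3.4, 5.3]
width: 0.0589
grasp_force: 66.8
```

servo_tool(
  increments=[
    {"dx": 0.03, "dy": 0, "dz": 0, "turn": 0, "jaw": 0},
    {"dx": 0.05, "dy": 0, "dz": 0, "turn": 0, "jaw": 0},
    {"dx": 0.08, "dy": 0, "dz": 0, "turn": 0, "jaw": 0},
    {"dx": 0.08, "dy": 0, "dz": 0, "turn": 0, "jaw": 0},
  ],
)

```text
time_s: 11.25
tool_pos: [0.477, 0.0217, 0.0211]
orientation: [[-0.081, 0.997, 0.002], [0.997, 0.081, -0.003], [-0.004, 0.002, -1.0]]
contact_force: [-0.0, -5.5, 4.9]
width: 0.0587
grasp_force: 66.8
```

servo_tool(
  increments=[
    {"dx": 0.03, "dy": 0, "dz": 0, "turn": 0, "jaw": 0},
    {"dx": 0.06, "dy": 0, "dz": 0, "turn": 0, "jaw": 0},
    {"dx": 0.06, "dy": 0, "dz": 0, "turn": 0, "jaw": 0},
  ],
)

```text
time_s: 11.55
tool_pos: [0.4768, 0.0217, 0.0211]
orientation: [[-0.079, 0.997, 0.002], [0.997, 0.079, -0.01], [-0.01, 0.001, -1.0]]
contact_force: [-1.0, -15.6, 4.1]
width: 0.0587
grasp_force: 66.8
```

servo_tool(
  increments=[
    {"dx": -0.06, "dy": 0, "dz": 0, "turn": 0, "jaw": 0},
    {"dx": -0.06, "dy": 0, "dz": 0, "turn": 0, "jaw": 0.8},
    {"dx": -0.06, "dy": 0, "dz": 0, "turn": 0, "jaw": 1},
    {"dx": -0.06, "dy": 0, "dz": 0, "turn": 0, "jaw": 1},
    {"dx": -0.06, "dy": 0, "dz": -0.6, "turn": 0, "jaw": 1},
    {"dx": -0.06, "dy": 0, "dz": -1.5, "turn": 0, "jaw": 1},
    {"dx": -0.06, "dy": 0, "dz": -2.4, "turn": 0, "jaw": 1},
    {"dx": -0.06, "dy": 0, "dz": -3.3, "turn": 0, "jaw": 1},
  ],
)

```text
time_s: 12.35
tool_pos: [0.4751, 0.0236, 0.1869]
orientation: [[-0.082, 0.997, -0.001], [0.997, 0.082, 0.001], [0.001, -0.001, -1.0]]
contact_force: [0.3, -0.8, 0.4]
width: 0.0852
grasp_force: 0.0
```

Run:
```python
from h import *
c=shot('wrist','w4.png')
def lin(p): p=p-SEAT; return [(p@[np.cos(H),np.sin(H)]).round(4),(p@[-np.sin(H),np.cos(H)]).round(4)]
for k in blobs(c,(0,0,190),(180,50,255),2000): R=rect(c,k,.042); print(k.reshape(-1,2).mean(0).round(),R,lin(R[0]))
s=shot('scene')
m=blobs(s,(0,60,60),(180,255,135),60)
for k in m:
    q=k.reshape(-1,2).mean(0)
    if 320<q[0]<370 and 310<q[1]<360: print('brown',q,rect(s,k,.022))
for k in blobs(s,(15,180,150),(28,255,255),100): print('amber',rect(s,k,.018))
inc(.58,.33,.24,0.4)
```

```text
[280. 207.] (array([0.4789, 0.0071]), 164.5, 74.4, -1.488) [np.float64(-0.0254), np.float64(-0.0011)]
brown [346.68518519 331.77777778] (array([0.572 , 0.3059]), 92.2, 59.6, -1.19)
amber (array([ 0.5623, -0.3268]), 91.6, 61.4, -1.267)
amber (array([ 0.4455, -0.3398]), 70.0, 45.7, 1.565)
inc dx 5.95 dy 2.52 dz -0.96 turn -3.64 cur [0.4796 0.0231 0.1913] hy 0.083 q6 1.38 F [ 0.2 -0.7 -0.6] w 0.0855 t 12.4
```

View pics/w4.png

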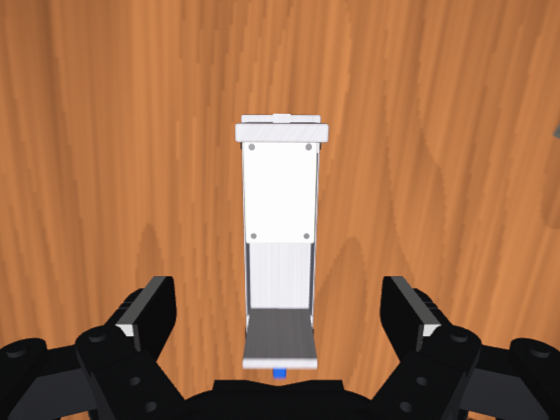

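The wrist view shows the white block seated against the stop, with screws at (251,147), (309,147), (254,236) and (307,236); the jaw plate is drawn back.

Run:
```python
from h import *
im=cv2.imread('pics/w4.png'); c=shot('wrist')
g=cv2.cvtColor(im,cv2.COLOR_BGR2GRAY)
P=[]
for u,v in((251,147),(309,147),(254,236),(307,236)):
    w=g[v-5:v+6,u-5:u+6]; m=np.clip(w.max()-w.astype(float)-40,0,None); yy,xx=np.mgrid[v-5:v+6,u-5:u+6]
    P.append(onz(c,(xx*m).sum()/m.sum(),(yy*m).sum()/m.sum(),.042)[:2])
P=np.array(P); print(P.round(4))
C=P.mean(0); print('centre',C.round(4)); 
f=(P[0]+P[1]-P[2]-P[3])/2; w=P[1]-P[0]+P[3]-P[2]; print('len',np.hypot(*f),'head',np.arctan2(f[1],f[0]),'across head',np.arctan2(w[1],w[0])+np.pi/2)
p=C-SEAT; print('in frame',p@[np.cos(H),np.sin(H)],p@[-np.sin(H),np.cos(H)])
```

```text
[[ 0.4554  0.0685]
 [ 0.5022  0.0726]
 [ 0.4617 -0.0089]
 [ 0.5086 -0.0053]]
centre [0.482  0.0317]
len 0.07787042109660529 head 1.6527897208420388 across head 1.6538038180201295
in frame -0.0010866137696203262 -0.006205222158994317
```

servo_tool(
  increments=[
    {"dx": 0.8, "dy": 0.3, "dz": -0.5, "turn": -1, "jaw": 1},
    {"dx": 5.5, "dy": 2.2, "dz": -1, "turn": -3.6, "jaw": 1},
    {"dx": 5.5, "dy": 2.2, "dz": -1, "turn": -3.6, "jaw": 1},
    {"dx": 5.5, "dy": 2.2, "dz": -1, "turn": -3.6, "jaw": 1},
    {"dx": 5.5, "dy": 2.2, "dz": -1, "turn": -3.6, "jaw": 1},
    {"dx": 5.5, "dy": 2.2, "dz": -1, "turn": -3.6, "jaw": 1},
    {"dx": 5.5, "dy": 2.2, "dz": -1, "turn": -3.6, "jaw": 1},
    {"dx": 5.5, "dy": 2.2, "dz": -1, "turn": -3.6, "jaw": 1},
  ],
)

```text
time_s: 13.3
tool_pos: [0.5619, 0.3072, 0.2331]
orientation: [[-0.388, 0.922, -0.003], [0.922, 0.388, -0.001], [-0.0, -0.004, -1.0]]
contact_force: [-0.2, -0.6, -0.8]
width: 0.0851
grasp_force: 0.0
```

Run:
```python
from h import *
c=shot('wrist')
for k in blobs(c,(0,60,40),(180,255,130),1500):
    q=k.reshape(-1,2).mean(0).round(); print(q,rect(c,k,.022))
inc(.572,.306,.24,-1.19+np.pi/2)
```

```text
inc dx -0.08 dy 0.19 dz -0.13 turn 0.19 cur [0.5617 0.3058 0.2334] hy 0.397 q6 1.56 F [-0.2 -0.   0.4] w 0.0850 t 13.3
```

```bash
cat >> h.py <<'E'
def settle_pose(n=5):
    return np.mean([ (lambda s: s['tool_pos'])(r.get_state()) for _ in range(n)],0)
E
python3 - <<'E'
from h import *
print([np.round(r.get_state()['tool_pos'],4).tolist() for _ in range(3)])
c=shot('wrist','w5.png'); print(np.round(r.get_state()['tool_pos'],4))
h=cv2.cvtColor(c['image'],cv2.COLOR_RGB2HSV)
u,v=proj(c,[.572,.306,.022]).round().astype(int); print(u,v,h[v-8:v+9:8,u-8:u+9:8].reshape(-1,3).tolist(), h[100,280],h[300,280])
top=h[v,u].astype(int)
for k in blobs(c,(0,60,30),(180,255,int(top[2])+25),800): print(k.reshape(-1,2).mean(0).round(),rect(c,k,.022))
E
```

```text
[[0.5617, 0.3058, 0.2334], [0.5617, 0.3058, 0.2334], [0.5617, 0.3058, 0.2334]]
[0.5619 0.3051 0.2339]
288 192 [[11, 158, 171], [11, 160, 169], [11, 162, 168], [11, 160, 169], [11, 161, 166], [10, 164, 165], [11, 161, 166], [11, 162, 165], [10, 163, 163]] [ 13 152 223] [ 13 153 227]
[287. 189.] (array([0.5703, 0.3068]), 91.5, 59.7, -1.19)
[14. 69.] (array([0.2862, 0.3092]), 142.2, 14.4, 1.547)
[368. 367.] (array([0.7466, 0.1445]), 85.0, 19.3, 1.248)
```

Run:
```python
from h import *
s=shot('scene')
for uv in((290,338),(304,388),(299,336),(310,385)): print(onz(s,*uv,.045).round(3))
o=.010*np.array([np.cos(.381+np.pi/2),np.sin(.381+np.pi/2)])
inc(*(np.array([.571,.3065])-o),.006,.381)
```

```text
[0.694 0.257 0.045]
[0.728 0.361 0.045]
[0.675 0.263 0.045]
[0.714 0.363 0.045]
inc dx -0.23 dy 0.19 dz 4.57 turn 0.16 cur [0.5621 0.3046 0.2345] hy 0.395 q6 1.56 F [-0.   0.1 -0.1] w 0.0855 t 13.4
```

servo_tool(
  increments=[
    {"dx": -0.23, "dy": 0.19, "dz": 0.9, "turn": 0.15, "jaw": 1},
    {"dx": -0.23, "dy": 0.19, "dz": 1.8, "turn": 0.15, "jaw": 1},
    {"dx": -0.23, "dy": 0.19, "dz": 2.7, "turn": 0.15, "jaw": 1},
    {"dx": -0.23, "dy": 0.19, "dz": 3.4, "turn": 0.15, "jaw": 1},
    {"dx": -0.23, "dy": 0.19, "dz": 4.0, "turn": 0.15, "jaw": 1},
    {"dx": -0.23, "dy": 0.19, "dz": 4.4, "turn": 0.15, "jaw": 1},
    {"dx": -0.23, "dy": 0.19, "dz": 4.56, "turn": 0.15, "jaw": 1},
    {"dx": -0.23, "dy": 0.19, "dz": 4.56, "turn": 0.15, "jaw": 1},
  ],
)

```text
time_s: 14.25
tool_pos: [0.5753, 0.2975, 0.0067]
orientation: [[-0.372, 0.928, -0.002], [0.928, 0.372, -0.001], [-0.0, -0.002, -1.0]]
contact_force: [0.1, -0.3, 0.0]
width: 0.0853
grasp_force: 0.0
```

servo_tool(
  increments=[
    {"dx": 0, "dy": 0, "dz": 0, "turn": 0, "jaw": 0.6},
    {"dx": 0, "dy": 0, "dz": 0, "turn": 0, "jaw": 0.3},
    {"dx": 0, "dy": 0, "dz": 0, "turn": 0, "jaw": 0},
    {"dx": 0, "dy": 0, "dz": 0, "turn": 0, "jaw": 0},
    {"dx": 0, "dy": 0, "dz": 0, "turn": 0, "jaw": 0},
    {"dx": 0, "dy": 0, "dz": 0, "turn": 0, "jaw": 0},
  ],
  grip_force=60,
)

```text
time_s: 14.85
tool_pos: [0.5777, 0.2994, 0.0098]
orientation: [[-0.373, 0.928, 0.003], [0.928, 0.373, 0.001], [-0.001, 0.003, -1.0]]
contact_force: [-1.6, -1.1, 6.9]
width: 0.0579
grasp_force: 65.0
```

servo_tool(
  increments=[
    {"dx": 0, "dy": 0, "dz": -0.4, "turn": 0, "jaw": 0},
    {"dx": 0, "dy": 0, "dz": -1.0, "turn": 0, "jaw": 0},
    {"dx": 0, "dy": 0, "dz": -1.8, "turn": 0, "jaw": 0},
    {"dx": 0, "dy": 0, "dz": -2.6, "turn": 0, "jaw": 0},
    {"dx": 0, "dy": 0, "dz": -3.2, "turn": 0, "jaw": 0},
    {"dx": 0, "dy": 0, "dz": -3.2, "turn": 0, "jaw": 0},
  ],
)

```text
time_s: 15.45
tool_pos: [0.5793, 0.3005, 0.1738]
orientation: [[-0.374, 0.927, 0.01], [0.928, 0.374, 0.004], [-0.0, 0.01, -1.0]]
contact_force: [0.4, -0.9, -0.3]
width: 0.0578
grasp_force: 65.0
```

Run:
```python
from h import *
u=np.array([np.cos(H),np.sin(H)])
inc(*(np.array([.4769,.0217])-.028*u),.17,H-np.pi/2)
```

```text
inc dx -4.94 dy -4.15 dz 0.03 turn 3.45 cur [0.5793 0.3005 0.1738] hy 0.383 q6 1.55 F [ 0.4 -0.9 -0.3] w 0.0578 t 15.4
```

servo_tool(
  increments=[
    {"dx": -0.7, "dy": -0.6, "dz": 0, "turn": 0.6, "jaw": 0},
    {"dx": -1.4, "dy": -1.2, "dz": 0, "turn": 1.2, "jaw": 0},
    {"dx": -2.1, "dy": -1.8, "dz": 0, "turn": 1.8, "jaw": 0},
    {"dx": -2.8, "dy": -2.4, "dz": 0, "turn": 2.4, "jaw": 0},
    {"dx": -3.5, "dy": -3.0, "dz": 0, "turn": 3.0, "jaw": 0},
    {"dx": -4.2, "dy": -3.6, "dz": 0, "turn": 3.45, "jaw": 0},
    {"dx": -4.9, "dy": -4.15, "dz": 0, "turn": 3.45, "jaw": 0},
    {"dx": -4.9, "dy": -4.15, "dz": 0, "turn": 3.45, "jaw": 0},
  ],
)

```text
time_s: 16.25
tool_pos: [0.4732, -0.0097, 0.1669]
orientation: [[-0.075, 0.997, -0.002], [0.997, 0.075, -0.002], [-0.001, -0.002, -1.0]]
contact_force: [-0.3, 1.1, -1.1]
width: 0.058
grasp_force: 65.1
```

servo_tool(
  increments=[
    {"dx": 0, "dy": 0, "dz": 0.5, "turn": 0, "jaw": 0},
    {"dx": 0, "dy": 0, "dz": 1.0, "turn": 0, "jaw": 0},
    {"dx": 0, "dy": 0, "dz": 1.0, "turn": 0, "jaw": 0},
    {"dx": 0, "dy": 0, "dz": 1.0, "turn": 0, "jaw": 0},
  ],
)

```text
time_s: 16.65
tool_pos: [0.4747, -0.0051, 0.1173]
orientation: [[-0.082, 0.997, -0.002], [0.997, 0.082, 0.0], [0.001, -0.002, -1.0]]
contact_force: [0.5, 0.2, -1.6]
width: 0.0583
grasp_force: 65.1
```

Run:
```python
from h import *
u=np.array([np.cos(H),np.sin(H)])
inc(*(np.array([.4769,.0217])-.028*u),.0505,H-np.pi/2)
c=shot('wrist','w6.png')
inc(*(np.array([.4769,.0217])-.028*u),.0505,H-np.pi/2)
```

```text
inc dx -0.03 dy 0.09 dz 1.34 turn 0.00 cur [ 0.4747 -0.0051  0.1173] hy 0.082 q6 1.32 F [ 0.5  0.2 -1.6] w 0.0583 t 16.6
inc dx -0.03 dy 0.07 dz 1.35 turn 0.00 cur [ 0.4756 -0.0052  0.118 ] hy 0.083 q6 1.32 F [ 0.9 -0.6 -1.6] w 0.0582 t 16.7
```

View pics/w6.png

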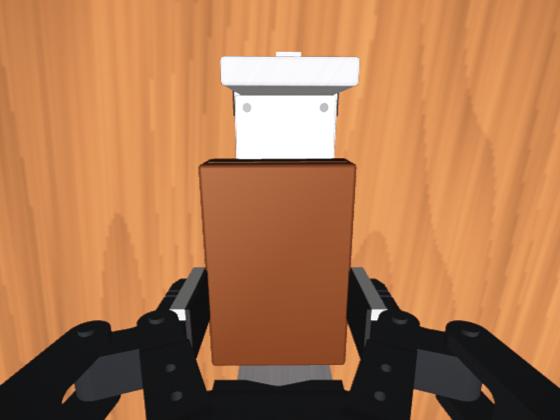

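Brown is held square over the column, with its front edge at (201–355, 162); the target's visible end spans (235–336, 95–158).

```bash
cat >> h.py <<'E'
def acr(c,u,v,z): 
    p=onz(c,u,v,z)[:2]-SEAT; return p@[np.cos(H),np.sin(H)],p@[-np.sin(H),np.cos(H)]
def edges(g,row,lo,hi,th):
    d=np.diff(g[row].astype(int)); s=[i for i in range(lo,hi) if abs(d[i])>th]; return s[0]+1,s[-1]+1
def mid(c,g,row,lo,hi,z,th=30):
    e=edges(g,row,lo,hi,th); a=[acr(c,x-.5,row,z) for x in e]
    return e, np.round((a[0][1]+a[1][1])/2*1000,2), np.round((a[0][1]-a[1][1])*1000,1)
E
python3 - <<'E'
from h import *
c=shot('wrist'); g=c['image'][:,:,2]
for row in(120,135,150): print('blk',mid(c,g,row,228,345,.042,60))
for row in(105,115,125,135,145): print(g[row,230:242].tolist(),g[row,328:342].tolist())
z=r.get_state()['tool_pos'][2]-.0085+.022
for row in(180,205,230,250): print('slab',mid(c,g,row,190,365,z,40))
print('stop',mid(c,g,70,210,370,.1,60))
inc(.47,0,.05,H-np.pi/2)
E
```

```text
blk ((234, 335), np.float64(-0.46), np.float64(61.2))
blk ((234, 334), np.float64(-0.2), np.float64(61.3))
blk ((235, 333), np.float64(-0.25), np.float64(60.8))
[89, 68, 75, 216, 248, 254, 255, 255, 255, 255, 253, 225] [255, 255, 255, 255, 250, 233, 214, 127, 74, 89, 96, 94, 92, 91]
[91, 87, 70, 121, 206, 254, 255, 255, 255, 255, 255, 255] [255, 255, 255, 254, 234, 242, 173, 66, 80, 94, 94, 93, 93, 91]
[91, 90, 88, 98, 194, 254, 255, 255, 255, 255, 255, 255] [255, 255, 255, 253, 238, 226, 155, 97, 92, 94, 93, 92, 92, 91]
[91, 89, 85, 106, 231, 249, 254, 255, 255, 255, 255, 255] [255, 255, 254, 245, 244, 176, 97, 92, 94, 91, 91, 91, 92, 93]
[91, 90, 86, 94, 165, 215, 253, 255, 255, 255, 255, 255] [255, 255, 254, 234, 227, 161, 97, 92, 93, 91, 92, 92, 93, 93]Traceback (most recent call last):
  File "<stdin>", line 6, in <module>
  File "h.py", line 42, in mid
    e=edges(g,row,lo,hi,th); a=[acr(c,x-.5,row,z) for x in e]
  File "h.py", line 40, in edges
    d=np.diff(g[row].astype(int)); s=[i for i in range(lo,hi) if abs(d[i])>th]; return s[0]+1,s[-1]+1
                                                                                       ~^^^
IndexError: list index out of range
```

Run:
```python
from h import *
c=shot('wrist'); g=c['image'][:,:,0]
print(np.round(r.get_state()['tool_pos'],4))
z=r.get_state()['tool_pos'][2]-.0085+.022
for row in(180,205,230,250):
  try: print('slab',mid(c,g,row,190,365,z,40))
  except Exception: print(row,g[row,195:212].tolist(),g[row,345:360].tolist())
g=c['image'][:,:,2]
for row in(120,135,150): print('blk',mid(c,g,row,228,345,.042,60))
print('stop',mid(c,g,70,210,370,.1,60))
```

```text
[ 0.4763 -0.0055  0.1186]
slab ((199, 356), np.float64(3.18), np.float64(58.7))
slab ((201, 354), np.float64(3.18), np.float64(58.4))
slab ((202, 353), np.float64(3.18), np.float64(58.9))
slab ((204, 352), np.float64(2.98), np.float64(58.7))
blk ((233, 334), np.float64(-0.41), np.float64(61.3))
blk ((233, 333), np.float64(-0.15), np.float64(61.4))
blk ((234, 332), np.float64(-0.19), np.float64(60.9))
stop ((218, 356), np.float64(-0.88), np.float64(59.2))
```

servo_tool(
  increments=[
    {"dx": 0, "dy": 0.07, "dz": 0.5, "turn": 0, "jaw": 0},
    {"dx": 0, "dy": 0.07, "dz": 0.9, "turn": 0, "jaw": 0},
    {"dx": 0, "dy": 0.07, "dz": 1.15, "turn": 0, "jaw": 0},
    {"dx": 0, "dy": 0.07, "dz": 1.25, "turn": 0, "jaw": 0},
    {"dx": 0, "dy": 0.07, "dz": 1.25, "turn": 0, "jaw": 0},
    {"dx": 0, "dy": 0.07, "dz": 1.25, "turn": 0, "jaw": 0},
  ],
)

```text
time_s: 17.4
tool_pos: [0.4796, -0.0055, 0.0559]
orientation: [[-0.082, 0.997, 0.002], [0.997, 0.082, -0.0], [-0.0, 0.001, -1.0]]
contact_force: [0.3, -0.1, -0.7]
width: 0.0579
grasp_force: 65.1
```

servo_tool(
  increments=[
    {"dx": 0, "dy": 0, "dz": 0.04, "turn": 0, "jaw": 0},
    {"dx": 0, "dy": 0, "dz": 0.07, "turn": 0, "jaw": 0},
    {"dx": 0, "dy": 0, "dz": 0.07, "turn": 0, "jaw": 0},
  ],
)

```text
time_s: 17.7
tool_pos: [0.4791, -0.0055, 0.0518]
orientation: [[-0.082, 0.997, 0.001], [0.997, 0.082, -0.0], [-0.0, 0.001, -1.0]]
contact_force: [0.0, -0.9, -0.7]
width: 0.0582
grasp_force: 65.2
```

servo_tool(
  increments=[
    {"dx": 0, "dy": 0, "dz": 0.03, "turn": 0, "jaw": 0},
    {"dx": 0, "dy": 0, "dz": 0.06, "turn": 0, "jaw": 0},
    {"dx": 0, "dy": 0, "dz": 0.06, "turn": 0, "jaw": 0},
  ],
)

```text
time_s: 18.0
tool_pos: [0.4793, -0.0056, 0.0516]
orientation: [[-0.082, 0.997, 0.002], [0.997, 0.082, -0.001], [-0.001, 0.002, -1.0]]
contact_force: [-8.7, -0.3, 31.9]
width: 0.0579
grasp_force: 68.7
```

servo_tool(
  increments=[
    {"dx": 0, "dy": 0, "dz": -0.035, "turn": 0, "jaw": 0},
    {"dx": 0.08, "dy": 0, "dz": -0.035, "turn": 0, "jaw": 0},
    {"dx": 0.16, "dy": 0, "dz": -0.035, "turn": 0, "jaw": 0},
    {"dx": 0.24, "dy": 0, "dz": -0.035, "turn": 0, "jaw": 0},
    {"dx": 0.32, "dy": 0, "dz": -0.035, "turn": 0, "jaw": 0},
    {"dx": 0.4, "dy": 0, "dz": -0.035, "turn": 0, "jaw": 0},
    {"dx": 0.46, "dy": 0, "dz": -0.035, "turn": 0, "jaw": 0},
    {"dx": 0.5, "dy": 0, "dz": -0.035, "turn": 0, "jaw": 0},
  ],
)

```text
time_s: 18.8
tool_pos: [0.479, 0.0178, 0.0517]
orientation: [[-0.081, 0.997, 0.004], [0.997, 0.081, -0.005], [-0.005, 0.004, -1.0]]
contact_force: [0.6, -5.7, 9.3]
width: 0.0581
grasp_force: 66.3
```

servo_tool(
  increments=[
    {"dx": 0.03, "dy": 0, "dz": 0, "turn": 0, "jaw": 0},
    {"dx": 0.05, "dy": 0, "dz": 0, "turn": 0, "jaw": 0},
    {"dx": 0.07, "dy": 0, "dz": 0, "turn": 0, "jaw": 0},
    {"dx": 0.07, "dy": 0, "dz": 0, "turn": 0, "jaw": 0},
  ],
)

```text
time_s: 19.2
tool_pos: [0.4788, 0.0212, 0.0517]
orientation: [[-0.081, 0.997, 0.004], [0.997, 0.081, -0.004], [-0.005, 0.004, -1.0]]
contact_force: [1.1, -4.9, 9.1]
width: 0.0583
grasp_force: 66.3
```

servo_tool(
  increments=[
    {"dx": 0.02, "dy": 0, "dz": 0, "turn": 0, "jaw": 0},
    {"dx": 0.04, "dy": 0, "dz": 0, "turn": 0, "jaw": 0},
    {"dx": 0.06, "dy": 0, "dz": 0, "turn": 0, "jaw": 0},
    {"dx": 0.06, "dy": 0, "dz": 0, "turn": 0, "jaw": 0},
  ],
)

```text
time_s: 19.6
tool_pos: [0.4785, 0.0242, 0.0517]
orientation: [[-0.081, 0.997, 0.004], [0.997, 0.081, -0.004], [-0.005, 0.004, -1.0]]
contact_force: [0.7, -5.0, 8.9]
width: 0.0578
grasp_force: 66.3
```

servo_tool(
  increments=[
    {"dx": 0.02, "dy": 0, "dz": 0, "turn": 0, "jaw": 0},
    {"dx": 0.04, "dy": 0, "dz": 0, "turn": 0, "jaw": 0},
    {"dx": 0.06, "dy": 0, "dz": 0, "turn": 0, "jaw": 0},
    {"dx": 0.06, "dy": 0, "dz": 0, "turn": 0, "jaw": 0},
  ],
)

```text
time_s: 20.0
tool_pos: [0.4784, 0.0252, 0.0518]
orientation: [[-0.08, 0.997, 0.004], [0.997, 0.08, -0.009], [-0.01, 0.003, -1.0]]
contact_force: [1.3, -10.1, 8.6]
width: 0.058
grasp_force: 66.2
```

Run:
```python
from h import *
inc(.4767,.0237,.0517,H-np.pi/2)
c=shot('wrist','w7.png')
g=c['image'][:,:,0]
for row in(150,180,205,230):
  try: print('slab',mid(c,g,row,190,365,.064,40))
  except Exception: print(row,g[row,195:212].tolist(),g[row,345:360].tolist())
```

```text
inc dx -0.03 dy -0.04 dz 0.00 turn -0.03 cur [0.4784 0.0252 0.0518] hy 0.080 q6 1.39 F [  1.3 -10.1   8.6] w 0.0580 t 20.0
150 [245, 245, 245, 245, 245, 246, 246, 246, 247, 247, 247, 246, 246, 245, 245, 246, 246] [248, 248, 248, 248, 248, 248, 248, 247, 246, 245, 245, 244, 244, 245, 245]
180 [199, 198, 197, 196, 196, 197, 199, 201, 202, 204, 206, 205, 206, 210, 211, 210, 210] [224, 224, 225, 228, 229, 228, 229, 229, 230, 231, 231, 231, 230, 229, 228]
slab ((200, 355), np.float64(-1.78), np.float64(59.7))
slab ((202, 353), np.float64(-1.76), np.float64(59.4))
```

View pics/w7.png

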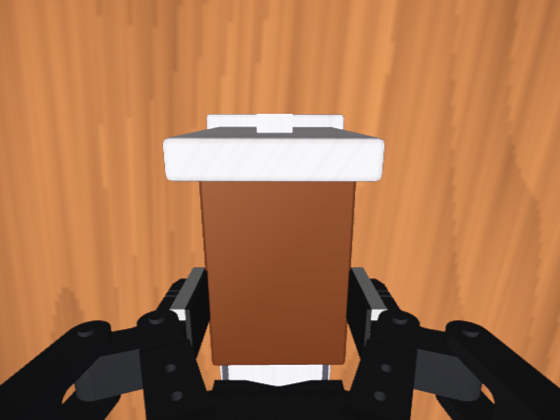

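servo_tool(
  increments=[
    {"dx": 0.03, "dy": -0.02, "dz": 0, "turn": 0, "jaw": 0},
    {"dx": 0.04, "dy": -0.04, "dz": 0, "turn": 0, "jaw": 0},
    {"dx": 0.05, "dy": -0.06, "dz": 0, "turn": 0, "jaw": 0},
    {"dx": 0.06, "dy": -0.06, "dz": 0, "turn": 0, "jaw": 0},
  ],
)

```text
time_s: 20.45
tool_pos: [0.478, 0.0253, 0.0521]
orientation: [[-0.077, 0.997, 0.009], [0.997, 0.077, -0.015], [-0.015, 0.008, -1.0]]
contact_force: [5.8, -19.3, 2.3]
width: 0.0579
grasp_force: 65.4
```

servo_tool(
  increments=[
    {"dx": -0.06, "dy": -0.02, "dz": 0, "turn": 0, "jaw": 0},
    {"dx": -0.07, "dy": -0.04, "dz": 0, "turn": 0, "jaw": 0},
    {"dx": -0.07, "dy": -0.04, "dz": 0, "turn": 0, "jaw": 0},
  ],
)

```text
time_s: 20.75
tool_pos: [0.476, 0.0251, 0.0519]
orientation: [[-0.078, 0.997, 0.009], [0.997, 0.078, -0.006], [-0.007, 0.008, -1.0]]
contact_force: [7.3, -8.4, 2.5]
width: 0.0582
grasp_force: 65.5
```

Run:
```python
from h import *
inc(.4767,.0237,.0517,H-np.pi/2)
c=shot('wrist')
g=c['image'][:,:,0]
for row in(195,205,230): print('slab',mid(c,g,row,190,365,.064,40))
```

```text
inc dx -0.03 dy 0.01 dz 0.01 turn -0.04 cur [0.476  0.0251 0.0519] hy 0.079 q6 1.39 F [ 7.3 -8.4  2.5] w 0.0582 t 20.8
slab ((200, 356), np.float64(0.45), np.float64(59.7))
slab ((201, 355), np.float64(0.47), np.float64(59.4))
slab ((203, 353), np.float64(0.51), np.float64(59.2))
```

servo_tool(
  increments=[
    {"dx": 0, "dy": 0.03, "dz": 0, "turn": 0, "jaw": 0},
    {"dx": -0.02, "dy": 0.03, "dz": 0, "turn": 0, "jaw": 0.8},
    {"dx": -0.02, "dy": 0.02, "dz": 0, "turn": 0, "jaw": 1},
    {"dx": -0.02, "dy": 0.02, "dz": 0, "turn": 0, "jaw": 1},
    {"dx": -0.02, "dy": 0.02, "dz": 0.2, "turn": 0, "jaw": 1},
    {"dx": -0.02, "dy": 0.02, "dz": 0.4, "turn": 0, "jaw": 1},
    {"dx": -0.02, "dy": 0.02, "dz": 0.4, "turn": 0, "jaw": 1},
  ],
)

```text
time_s: 21.5
tool_pos: [0.4704, 0.0274, 0.0285]
orientation: [[-0.082, 0.997, -0.003], [0.997, 0.082, 0.0], [0.001, -0.003, -1.0]]
contact_force: [-0.7, -0.4, 0.3]
width: 0.0856
grasp_force: 0.0
```

Run:
```python
from h import *
inc(.4767,.0237,.032,H-np.pi/2)
c=shot('wrist','w8.png')
```

```text
inc dx -0.08 dy 0.12 dz -0.07 turn -0.00 cur [0.4704 0.0274 0.0285] hy 0.082 q6 1.39 F [-0.7 -0.4  0.3] w 0.0856 t 21.5
```

servo_tool(
  increments=[
    {"dx": -0.08, "dy": 0.12, "dz": -0.05, "turn": 0, "jaw": 1},
    {"dx": -0.08, "dy": 0.12, "dz": -0.05, "turn": 0, "jaw": 0.8},
    {"dx": -0.08, "dy": 0.12, "dz": -0.05, "turn": 0, "jaw": 0.5},
    {"dx": -0.08, "dy": 0.12, "dz": -0.05, "turn": 0, "jaw": 0.3},
    {"dx": -0.08, "dy": 0.12, "dz": -0.05, "turn": 0, "jaw": 0},
    {"dx": -0.08, "dy": 0.12, "dz": -0.05, "turn": 0, "jaw": 0},
    {"dx": -0.08, "dy": 0.12, "dz": -0.05, "turn": 0, "jaw": 0},
  ],
  grip_force=40,
)

```text
time_s: 22.25
tool_pos: [0.4785, 0.0233, 0.0332]
orientation: [[-0.082, 0.997, 0.0], [0.997, 0.082, -0.001], [-0.001, 0.0, -1.0]]
contact_force: [-1.6, -0.9, 6.4]
width: 0.0595
grasp_force: 43.9
```

servo_tool(
  increments=[
    {"dx": 0, "dy": 0, "dz": 0, "turn": 0, "jaw": 0.8},
    {"dx": 0, "dy": 0, "dz": 0, "turn": 0, "jaw": 1},
    {"dx": 0, "dy": 0, "dz": 0, "turn": 0, "jaw": 1},
    {"dx": 0, "dy": 0, "dz": -0.9, "turn": 0, "jaw": 1},
    {"dx": 0, "dy": 0, "dz": -1.8, "turn": 0, "jaw": 1},
    {"dx": 0, "dy": 0, "dz": -2.7, "turn": 0, "jaw": 1},
    {"dx": 0, "dy": 0, "dz": -3.0, "turn": 0, "jaw": 1},
    {"dx": 0, "dy": 0, "dz": -3.0, "turn": 0, "jaw": 1},
  ],
)

```text
time_s: 23.05
tool_pos: [0.4805, 0.0236, 0.1855]
orientation: [[-0.082, 0.997, 0.006], [0.997, 0.082, -0.0], [-0.001, 0.006, -1.0]]
contact_force: [-0.0, 0.3, 0.5]
width: 0.085
grasp_force: 0.0
```

Run:
```python
from h import *
c=shot('wrist','w9.png')
g=c['image'][:,:,0]
print(np.round(r.get_state()['tool_pos'],4))
for k in blobs(c,(0,60,30),(16,255,190),800):
    R=rect(c,k,.064); p=R[0]-SEAT; print(k.reshape(-1,2).mean(0).round(),R, p@[np.cos(H),np.sin(H)],p@[-np.sin(H),np.cos(H)])
```

```text
[0.4791 0.0236 0.1835]
[ 48. 158.] (array([0.3042, 0.0213]), 267.8, 33.6, -1.523) 0.003119202673866967 0.171824097770596
[274. 195.] (array([0.4774, 0.0331]), 87.6, 61.0, -1.488) 0.0006577096344872167 -0.0017599483051222312
[ 84. 125.] (array([0.3261, 0.0344]), 254.5, 38.7, 1.479) 0.014376732733559876 0.14892239440697894
[521.  43.] (array([0.637, 0.154]), 59.4, 12.4, 1.54) 0.10804451683857892 -0.1707482426882281
```

View pics/w9.png

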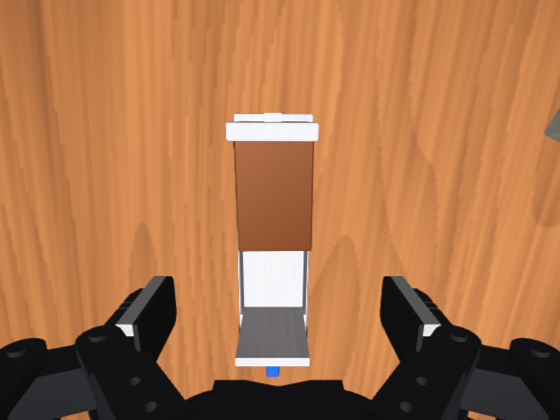

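The wrist view shows brown at (274,195), flush against the stop and square. Now amber.

Run:
```python
from h import *
s=shot('scene')
for k in blobs(s,(15,180,150),(28,255,255),100): print('amber',rect(s,k,.018))
for uv in((165,180),(186,178),(168,207),(188,204)): print('mouse',onz(s,*uv,.02).round(3))
inc(.562,-.327,.24,.304)
```

```text
amber (array([ 0.5624, -0.3267]), 91.7, 61.5, -1.269)
amber (array([ 0.4457, -0.3398]), 70.0, 45.3, 1.568)
mouse [ 0.735 -0.321  0.02 ]
mouse [ 0.682 -0.296  0.02 ]
mouse [ 0.767 -0.231  0.02 ]
mouse [ 0.717 -0.211  0.02 ]
inc dx -7.13 dy 1.10 dz -1.16 turn -2.55 cur [0.4781 0.0237 0.1823] hy 0.082 q6 1.38 F [ 0.5 -0.7 -0.2] w 0.0857 t 23.1
```

servo_tool(
  increments=[
    {"dx": -7.1, "dy": 1.1, "dz": -1.2, "turn": -2.5, "jaw": 1},
    {"dx": -7.1, "dy": 1.1, "dz": -1.2, "turn": -2.5, "jaw": 1},
    {"dx": -7.1, "dy": 1.1, "dz": -1.2, "turn": -2.5, "jaw": 1},
    {"dx": -7.1, "dy": 1.1, "dz": -1.2, "turn": -2.5, "jaw": 1},
    {"dx": -7.1, "dy": 1.1, "dz": -1.2, "turn": -2.5, "jaw": 1},
    {"dx": -7.1, "dy": 1.1, "dz": -1.2, "turn": -2.5, "jaw": 1},
    {"dx": -7.1, "dy": 1.1, "dz": -1.2, "turn": -2.5, "jaw": 1},
    {"dx": -7.1, "dy": 1.1, "dz": -1.2, "turn": -2.5, "jaw": 1},
  ],
)

```text
time_s: 23.95
tool_pos: [0.5619, -0.33, 0.2402]
orientation: [[-0.292, 0.956, -0.002], [0.956, 0.292, 0.0], [0.001, -0.002, -1.0]]
contact_force: [0.1, 0.2, -0.2]
width: 0.0853
grasp_force: 0.0
```

servo_tool(
  increments=[
    {"dx": 0, "dy": 0, "dz": 0, "turn": 0, "jaw": 1},
    {"dx": 0, "dy": 0, "dz": 0, "turn": 0, "jaw": 1},
  ],
)

```text
time_s: 24.15
tool_pos: [0.5612, -0.3249, 0.2401]
orientation: [[-0.295, 0.955, -0.003], [0.955, 0.295, 0.003], [0.004, -0.002, -1.0]]
contact_force: [0.1, 0.1, -0.2]
width: 0.0854
grasp_force: 0.0
```

Run:
```python
from h import *
c=shot('wrist')
best=None
for k in blobs(c,(15,150,120),(28,255,255),1000):
    R=rect(c,k,.018); print(k.reshape(-1,2).mean(0).round(),R)
    if best is None: best=R
hy=best[3]+np.pi/2
t=best[0]-.010*np.array([np.cos(hy+np.pi/2),np.sin(hy+np.pi/2)])
print(t); inc(*t,.005,hy)
```

```text
[278. 186.] (array([ 0.5607, -0.3255]), 91.0, 60.4, -1.261)
[167. 168.] (array([ 0.4438, -0.3411]), 67.7, 45.3, -1.568)
[ 0.56374865 -0.33502396]
inc dx -0.24 dy -0.01 dz 4.71 turn -0.11 cur [ 0.5613 -0.3242  0.2407] hy 0.300 q6 0.63 F [ 0.4 -0.  -0.6] w 0.0853 t 24.2
```

servo_tool(
  increments=[
    {"dx": -0.24, "dy": 0, "dz": 0.9, "turn": -0.1, "jaw": 1},
    {"dx": -0.24, "dy": 0, "dz": 1.8, "turn": -0.1, "jaw": 1},
    {"dx": -0.24, "dy": 0, "dz": 2.7, "turn": -0.1, "jaw": 1},
    {"dx": -0.24, "dy": 0, "dz": 3.4, "turn": -0.1, "jaw": 1},
    {"dx": -0.24, "dy": 0, "dz": 4.0, "turn": -0.1, "jaw": 1},
    {"dx": -0.24, "dy": 0, "dz": 4.4, "turn": -0.1, "jaw": 1},
    {"dx": -0.24, "dy": 0, "dz": 4.68, "turn": -0.1, "jaw": 1},
    {"dx": -0.24, "dy": 0, "dz": 4.68, "turn": -0.1, "jaw": 1},
  ],
)

```text
time_s: 25.0
tool_pos: [0.5643, -0.3346, 0.0067]
orientation: [[-0.305, 0.952, -0.004], [0.952, 0.305, 0.003], [0.004, -0.002, -1.0]]
contact_force: [0.5, -0.2, -0.4]
width: 0.0855
grasp_force: 0.0
```

servo_tool(
  increments=[
    {"dx": 0, "dy": 0, "dz": 0, "turn": 0, "jaw": 0.6},
    {"dx": 0, "dy": 0, "dz": 0, "turn": 0, "jaw": 0.3},
    {"dx": 0, "dy": 0, "dz": 0, "turn": 0, "jaw": 0},
    {"dx": 0, "dy": 0, "dz": 0, "turn": 0, "jaw": 0},
    {"dx": 0, "dy": 0, "dz": 0, "turn": 0, "jaw": 0},
    {"dx": 0, "dy": 0, "dz": 0, "turn": 0, "jaw": 0},
  ],
  grip_force=60,
)

```text
time_s: 25.6
tool_pos: [0.5669, -0.3378, 0.0112]
orientation: [[-0.304, 0.953, 0.003], [0.953, 0.304, -0.002], [-0.002, 0.002, -1.0]]
contact_force: [-1.7, 1.7, 5.7]
width: 0.0566
grasp_force: 62.6
```

servo_tool(
  increments=[
    {"dx": 0, "dy": 0, "dz": -0.4, "turn": 0, "jaw": 0},
    {"dx": 0, "dy": 0, "dz": -1.0, "turn": 0, "jaw": 0},
    {"dx": 0, "dy": 0, "dz": -1.8, "turn": 0, "jaw": 0},
    {"dx": 0, "dy": 0, "dz": -2.6, "turn": 0, "jaw": 0},
    {"dx": 0, "dy": 0, "dz": -3.2, "turn": 0, "jaw": 0},
    {"dx": 0, "dy": 0, "dz": -3.2, "turn": 0, "jaw": 0},
  ],
)

```text
time_s: 26.2
tool_pos: [0.5687, -0.3394, 0.1757]
orientation: [[-0.304, 0.953, 0.009], [0.953, 0.304, -0.007], [-0.009, 0.006, -1.0]]
contact_force: [0.6, -0.4, -1.2]
width: 0.0565
grasp_force: 64.0
```

Run:
```python
from h import *
u=np.array([np.cos(H),np.sin(H)])
inc(*(np.array([.4785,.0233])-.032*u),.175,H-np.pi/2)
```

```text
inc dx 6.83 dy 0.34 dz -0.05 turn 2.60 cur [ 0.5687 -0.3394  0.1757] hy 0.309 q6 0.61 F [ 0.6 -0.4 -1.2] w 0.0565 t 26.2
```

servo_tool(
  increments=[
    {"dx": 0.8, "dy": 0.05, "dz": 0, "turn": 0.5, "jaw": 0},
    {"dx": 1.6, "dy": 0.1, "dz": 0, "turn": 1.0, "jaw": 0},
    {"dx": 2.4, "dy": 0.15, "dz": 0, "turn": 1.5, "jaw": 0},
    {"dx": 3.2, "dy": 0.2, "dz": 0, "turn": 2.0, "jaw": 0},
    {"dx": 4.0, "dy": 0.25, "dz": 0, "turn": 2.6, "jaw": 0},
    {"dx": 4.8, "dy": 0.3, "dz": 0, "turn": 2.6, "jaw": 0},
    {"dx": 5.6, "dy": 0.3, "dz": 0, "turn": 2.6, "jaw": 0},
    {"dx": 6.2, "dy": 0.3, "dz": 0, "turn": 2.6, "jaw": 0},
  ],
)

```text
time_s: 27.0
tool_pos: [0.4843, -0.0351, 0.1684]
orientation: [[-0.083, 0.997, -0.001], [0.997, 0.083, 0.001], [0.001, -0.001, -1.0]]
contact_force: [0.3, -0.7, -1.7]
width: 0.0562
grasp_force: 64.0
```

Run:
```python
from h import *
u=np.array([np.cos(H),np.sin(H)])
inc(*(np.array([.4785,.0233])-.032*u),.135,H-np.pi/2)
```

```text
inc dx 0.53 dy -0.02 dz 0.67 turn 0.01 cur [ 0.4843 -0.0351  0.1684] hy 0.083 q6 1.26 F [ 0.3 -0.7 -1.7] w 0.0562 t 27.0
```

servo_tool(
  increments=[
    {"dx": 0.4, "dy": -0.02, "dz": 0.3, "turn": 0, "jaw": 0},
    {"dx": 0.53, "dy": -0.02, "dz": 0.65, "turn": 0, "jaw": 0},
    {"dx": 0.53, "dy": -0.02, "dz": 0.65, "turn": 0, "jaw": 0},
    {"dx": 0.53, "dy": -0.02, "dz": 0.65, "turn": 0, "jaw": 0},
    {"dx": 0.53, "dy": -0.02, "dz": 0.65, "turn": 0, "jaw": 0},
  ],
)

```text
time_s: 27.5
tool_pos: [0.4833, -0.0116, 0.137]
orientation: [[-0.081, 0.997, 0.001], [0.997, 0.081, -0.0], [-0.001, 0.001, -1.0]]
contact_force: [0.0, 0.4, -2.1]
width: 0.0566
grasp_force: 64.2
```

Run:
```python
from h import *
u=np.array([np.cos(H),np.sin(H)])
c=shot('wrist','w10.png')
inc(*(np.array([.4785,.0233])-.032*u),.074,H-np.pi/2)
```

```text
inc dx 0.07 dy -0.04 dz 1.26 turn -0.02 cur [ 0.4834 -0.0116  0.137 ] hy 0.081 q6 1.31 F [-0.5 -1.1 -0.5] w 0.0568 t 27.6
```

View pics/w10.png

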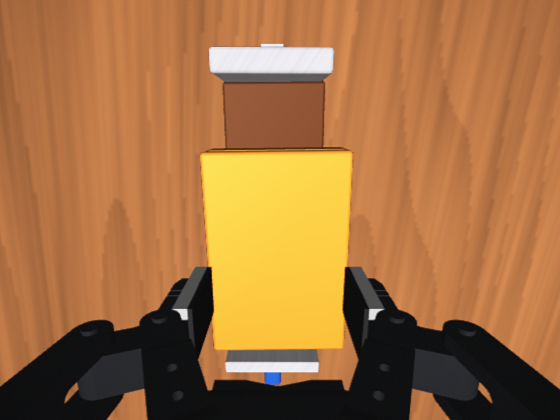

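Amber is over the column with its front edge from (202,154) to (351,150), a slight yaw; brown is visible at (224–324, 83–149).

Run:
```python
from h import *
c=shot('wrist'); tz=r.get_state()['tool_pos'][2]; print(np.round(r.get_state()['tool_pos'],4))
k=blobs(c,(15,150,120),(30,255,255),3000)[0]
for z in (tz-.008+.018,):
    R=rect(c,k,z); p=R[0]-SEAT; print('amber',R,p@[np.cos(H),np.sin(H)],p@[-np.sin(H),np.cos(H)])
    m=k.reshape(-1,2); 
    f=[ [u,m[(m[:,0]==u)][:,1].min()] for u in range(215,342,4)]; P=np.array([onz(c,*q,z)[:2] for q in f]); s=np.polyfit(P[:,0],P[:,1],1)[0]; print('front edge head',np.arctan(s),'want',H-np.pi/2)
b=[q for q in blobs(c,(0,60,30),(16,255,200),800) if 200<q.reshape(-1,2).mean(0)[0]<350 and q.reshape(-1,2).mean(0)[1]<150]
g=c['image'][:,:,0].astype(int)
for row in(100,115,130,140): print('brown',mid(c,c['image'][:,:,0],row,215,335,.064,40))
for row in(170,200,230,250): print('amb',mid(c,c['image'][:,:,2],row,190,362,tz+.01,50))
```

```text
[ 0.4834 -0.0116  0.137 ]
amber (array([0.4819, 0.0035]), 88.0, 57.8, -1.479) -0.029211836556170562 -0.0038142633647373033
front edge head 0.09200908123554873 want 0.08220367320510347
brown ((223, 325), np.float64(-1.72), np.float64(60.0))
brown ((224, 324), np.float64(-1.68), np.float64(59.5))
brown ((224, 324), np.float64(-1.64), np.float64(60.2))
brown ((225, 323), np.float64(-1.61), np.float64(59.4))Traceback (most recent call last):
  File "<stdin>", line 11, in <module>
  File "h.py", line 42, in mid
    e=edges(g,row,lo,hi,th); a=[acr(c,x-.5,row,z) for x in e]
  File "h.py", line 40, in edges
    d=np.diff(g[row].astype(int)); s=[i for i in range(lo,hi) if abs(d[i])>th]; return s[0]+1,s[-1]+1
                                                                                       ~^^^
IndexError: list index out of range
```

servo_tool(
  increments=[
    {"dx": 0, "dy": -0.04, "dz": 0.5, "turn": 0.11, "jaw": 0},
    {"dx": 0, "dy": -0.04, "dz": 0.9, "turn": 0.11, "jaw": 0},
    {"dx": 0, "dy": -0.04, "dz": 1.1, "turn": 0.11, "jaw": 0},
    {"dx": 0, "dy": -0.04, "dz": 1.18, "turn": 0.11, "jaw": 0},
    {"dx": 0, "dy": -0.04, "dz": 1.18, "turn": 0.11, "jaw": 0},
    {"dx": 0, "dy": -0.04, "dz": 1.18, "turn": 0.11, "jaw": 0},
  ],
)

```text
time_s: 28.2
tool_pos: [0.4815, -0.0113, 0.078]
orientation: [[-0.072, 0.997, 0.001], [0.997, 0.072, -0.0], [-0.0, 0.001, -1.0]]
contact_force: [0.1, -0.4, -1.0]
width: 0.0564
grasp_force: 64.2
```

servo_tool(
  increments=[
    {"dx": 0, "dy": 0, "dz": 0.04, "turn": 0, "jaw": 0},
    {"dx": 0, "dy": 0, "dz": 0.06, "turn": 0, "jaw": 0},
    {"dx": 0, "dy": 0, "dz": 0.06, "turn": 0, "jaw": 0},
  ],
)

```text
time_s: 28.5
tool_pos: [0.4814, -0.0112, 0.0752]
orientation: [[-0.072, 0.997, 0.002], [0.997, 0.072, -0.0], [-0.001, 0.002, -1.0]]
contact_force: [-0.5, 1.0, 3.6]
width: 0.0568
grasp_force: 65.4
```

servo_tool(
  increments=[
    {"dx": 0, "dy": 0, "dz": 0.03, "turn": 0, "jaw": 0},
    {"dx": 0.08, "dy": 0, "dz": 0.03, "turn": 0, "jaw": 0},
    {"dx": 0.16, "dy": 0, "dz": 0.03, "turn": 0, "jaw": 0},
    {"dx": 0.24, "dy": 0, "dz": 0.03, "turn": 0, "jaw": 0},
    {"dx": 0.32, "dy": 0, "dz": 0.03, "turn": 0, "jaw": 0},
    {"dx": 0.4, "dy": -0.01, "dz": 0.03, "turn": 0, "jaw": 0},
    {"dx": 0.46, "dy": -0.01, "dz": 0.03, "turn": 0, "jaw": 0},
    {"dx": 0.5, "dy": -0.01, "dz": 0.03, "turn": 0, "jaw": 0},
  ],
)

```text
time_s: 29.3
tool_pos: [0.4815, 0.0116, 0.0752]
orientation: [[-0.071, 0.997, 0.006], [0.997, 0.071, -0.006], [-0.006, 0.006, -1.0]]
contact_force: [0.8, -6.2, 11.3]
width: 0.0568
grasp_force: 66.6
```

servo_tool(
  increments=[
    {"dx": 0.03, "dy": 0, "dz": 0, "turn": 0, "jaw": 0},
    {"dx": 0.06, "dy": 0, "dz": 0, "turn": 0, "jaw": 0},
    {"dx": 0.09, "dy": 0, "dz": 0, "turn": 0, "jaw": 0},
    {"dx": 0.09, "dy": 0, "dz": 0, "turn": 0, "jaw": 0},
  ],
)

```text
time_s: 29.7
tool_pos: [0.4812, 0.0161, 0.0752]
orientation: [[-0.071, 0.997, 0.006], [0.997, 0.071, -0.005], [-0.006, 0.006, -1.0]]
contact_force: [1.0, -6.0, 11.8]
width: 0.0566
grasp_force: 66.6
```

servo_tool(
  increments=[
    {"dx": 0.04, "dy": -0.02, "dz": 0, "turn": 0, "jaw": 0},
    {"dx": 0.08, "dy": -0.04, "dz": 0, "turn": 0, "jaw": 0},
    {"dx": 0.12, "dy": -0.06, "dz": 0, "turn": 0, "jaw": 0},
    {"dx": 0.12, "dy": -0.06, "dz": 0, "turn": 0, "jaw": 0},
  ],
)

```text
time_s: 30.1
tool_pos: [0.479, 0.0211, 0.0753]
orientation: [[-0.07, 0.997, 0.008], [0.997, 0.071, -0.007], [-0.008, 0.008, -1.0]]
contact_force: [3.5, -7.5, 8.8]
width: 0.0564
grasp_force: 65.8
```

servo_tool(
  increments=[
    {"dx": 0.03, "dy": 0, "dz": 0, "turn": 0, "jaw": 0},
    {"dx": 0.06, "dy": 0, "dz": 0, "turn": 0, "jaw": 0},
    {"dx": 0.06, "dy": 0, "dz": 0, "turn": 0, "jaw": 0},
  ],
)

```text
time_s: 30.4
tool_pos: [0.4788, 0.0213, 0.0753]
orientation: [[-0.069, 0.998, 0.008], [0.998, 0.069, -0.014], [-0.014, 0.007, -1.0]]
contact_force: [3.1, -16.2, 7.4]
width: 0.0568
grasp_force: 65.7
```

Run:
```python
from h import *
c=shot('wrist'); print(np.round(r.get_state()['tool_pos'],4))
k=blobs(c,(15,150,120),(30,255,255),3000)[0]
R=rect(c,k,.082); p=R[0]-SEAT; print('amber',R,p@[np.cos(H),np.sin(H)],p@[-np.sin(H),np.cos(H)])
g=c['image'][:,:,0]
print('stop',[mid(c,g,row,120,420,.1,40) for row in (140,150,160)] if 0 else '')
```

```text
[0.4788 0.0213 0.0753]
amber (array([0.4778, 0.0336]), 87.1, 59.3, -1.493) 0.0011231767752693665 -0.0021996531389051905
stop
```

servo_tool(
  increments=[
    {"dx": -0.06, "dy": 0.02, "dz": -0.02, "turn": 0, "jaw": 0},
    {"dx": -0.06, "dy": 0.02, "dz": -0.02, "turn": 0, "jaw": 0.8},
    {"dx": -0.06, "dy": 0.02, "dz": -0.02, "turn": 0, "jaw": 1},
    {"dx": -0.06, "dy": 0.02, "dz": -0.02, "turn": 0, "jaw": 1},
    {"dx": -0.06, "dy": 0.02, "dz": -0.02, "turn": 0, "jaw": 1},
  ],
)

```text
time_s: 30.95
tool_pos: [0.4753, 0.0245, 0.0737]
orientation: [[-0.073, 0.997, -0.0], [0.997, 0.073, 0.0], [0.0, -0.0, -1.0]]
contact_force: [-0.0, -0.1, -0.6]
width: 0.0853
grasp_force: 0.0
```

Run:
```python
from h import *
inc(.4782,.0265,.050,H-np.pi/2)
```

```text
inc dx 0.04 dy 0.06 dz 0.47 turn -0.11 cur [0.4753 0.0245 0.0737] hy 0.073 q6 1.39 F [-0.  -0.1 -0.6] w 0.0853 t 30.9
```

servo_tool(
  increments=[
    {"dx": 0.04, "dy": 0.06, "dz": 0.2, "turn": -0.11, "jaw": 1},
    {"dx": 0.04, "dy": 0.06, "dz": 0.46, "turn": -0.11, "jaw": 1},
    {"dx": 0.04, "dy": 0.06, "dz": 0.46, "turn": -0.11, "jaw": 0.7},
    {"dx": 0.04, "dy": 0.06, "dz": 0.46, "turn": -0.11, "jaw": 0.4},
    {"dx": 0.04, "dy": 0.06, "dz": 0.46, "turn": -0.11, "jaw": 0},
    {"dx": 0.04, "dy": 0.06, "dz": 0.46, "turn": -0.11, "jaw": 0},
    {"dx": 0.04, "dy": 0.06, "dz": 0.46, "turn": -0.11, "jaw": 0},
    {"dx": 0.04, "dy": 0.06, "dz": 0.46, "turn": -0.11, "jaw": 0},
  ],
  grip_force=40,
)

```text
time_s: 31.75
tool_pos: [0.4784, 0.0264, 0.0508]
orientation: [[-0.082, 0.997, -0.0], [0.997, 0.082, -0.0], [-0.0, -0.0, -1.0]]
contact_force: [-0.4, -0.1, -3.0]
width: 0.0594
grasp_force: 43.8
```

servo_tool(
  increments=[
    {"dx": 0, "dy": 0, "dz": 0, "turn": 0, "jaw": 0.8},
    {"dx": 0, "dy": 0, "dz": 0, "turn": 0, "jaw": 1},
    {"dx": 0, "dy": 0, "dz": 0, "turn": 0, "jaw": 1},
    {"dx": 0, "dy": 0, "dz": -0.9, "turn": 0, "jaw": 1},
    {"dx": 0, "dy": 0, "dz": -1.8, "turn": 0, "jaw": 1},
    {"dx": 0, "dy": 0, "dz": -2.7, "turn": 0, "jaw": 1},
    {"dx": 0, "dy": 0, "dz": -3.0, "turn": 0, "jaw": 1},
    {"dx": 0, "dy": 0, "dz": -3.0, "turn": 0, "jaw": 1},
  ],
)

```text
time_s: 32.55
tool_pos: [0.4806, 0.0262, 0.2038]
orientation: [[-0.082, 0.997, 0.006], [0.997, 0.082, -0.001], [-0.001, 0.006, -1.0]]
contact_force: [-0.1, -0.0, 0.1]
width: 0.0854
grasp_force: 0.0
```

Run:
```python
from h import *
c=shot('wrist','w11.png'); s=shot('scene','s2.png'); d=shot('side')
print(np.round(r.get_state()['tool_pos'],4))
k=blobs(c,(15,150,120),(30,255,255),2000)[0]
R=rect(c,k,.082); p=R[0]-SEAT; print('amber',R,p@[np.cos(H),np.sin(H)],p@[-np.sin(H),np.cos(H)])
cv2.imwrite('pics/m1.png',np.hstack([cv2.resize(c['image'][90:390,160:400],(400,500)),cv2.resize(s['image'][170:270,250:350],(400,500),interpolation=cv2.INTER_CUBIC)])[:,:,::-1])
inc(*fr(-.149),.043,H-np.pi/2)
```

```text
[0.4777 0.0265 0.1997]
amber (array([0.4777, 0.0333]), 88.2, 59.8, -1.495) 0.0008324009335293345 -0.002075357483871032
inc dx -2.86 dy -0.02 dz 3.13 turn -0.01 cur [0.4777 0.0265 0.1997] hy 0.082 q6 1.39 F [-0.2  0.1 -0.4] w 0.0858 t 32.7
```

View pics/m1.png

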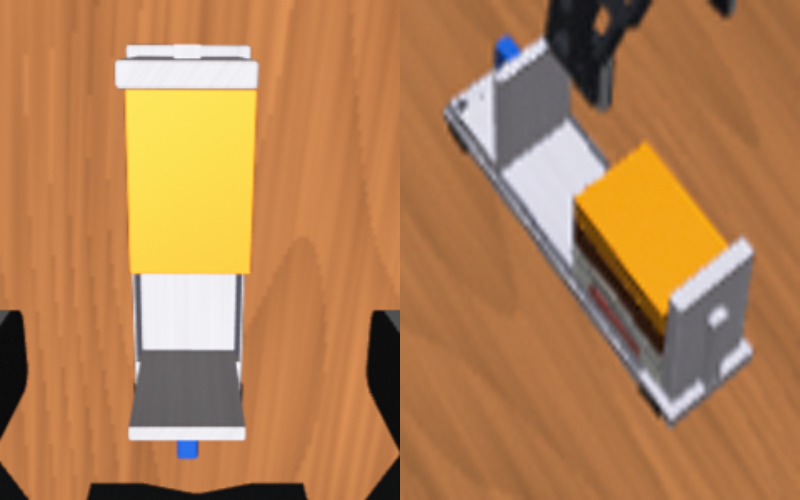

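The composite shows the column flush on all visible sides (amber top at (190,180) in the left panel) with the end plate drawn back. I see no other slabs, so I close the end plate now.

servo_tool(
  increments=[
    {"dx": -0.9, "dy": -0.02, "dz": 0, "turn": 0, "jaw": 1},
    {"dx": -1.8, "dy": -0.02, "dz": 0, "turn": 0, "jaw": 1},
    {"dx": -2.6, "dy": -0.02, "dz": 0, "turn": 0, "jaw": 1},
    {"dx": -2.86, "dy": -0.02, "dz": 0.5, "turn": 0, "jaw": 1},
    {"dx": -2.86, "dy": -0.02, "dz": 1.2, "turn": 0, "jaw": 1},
    {"dx": -2.86, "dy": -0.02, "dz": 1.8, "turn": 0, "jaw": 1},
    {"dx": -2.86, "dy": -0.02, "dz": 2.0, "turn": 0, "jaw": 1},
    {"dx": -2.86, "dy": -0.02, "dz": 2.0, "turn": 0, "jaw": 1},
  ],
)

```text
time_s: 33.5
tool_pos: [0.487, -0.1154, 0.0985]
orientation: [[-0.082, 0.997, -0.005], [0.997, 0.082, 0.002], [0.003, -0.005, -1.0]]
contact_force: [-0.2, -0.3, 0.7]
width: 0.0854
grasp_force: 0.0
```

Run:
```python
from h import *
inc(*fr(-.149),.044,H-np.pi/2)
s=shot('scene')
for n,lo,hi in(('green',(40,80,40),(85,255,255)),('blue',(98,120,60),(130,255,255))):
    print(n,[(k.reshape(-1,2).mean(0).round().tolist(),cv2.contourArea(k)) for k in blobs(s,lo,hi,25)])
```

```text
inc dx -0.02 dy 0.02 dz 1.09 turn -0.00 cur [ 0.487  -0.1154  0.0985] hy 0.082 q6 1.11 F [-0.2 -0.3  0.7] w 0.0854 t 33.5
green []
blue [([91.0, 133.0], 33.0), ([87.0, 116.0], 31.0)]
```

No green or blue slab is there (the blue pixels are the pens in the cup).

servo_tool(
  increments=[
    {"dx": -0.02, "dy": 0.02, "dz": 0.6, "turn": 0, "jaw": 1},
    {"dx": -0.02, "dy": 0.02, "dz": 1.05, "turn": 0, "jaw": 1},
    {"dx": -0.02, "dy": 0.02, "dz": 1.05, "turn": 0, "jaw": 1},
    {"dx": -0.02, "dy": 0.02, "dz": 1.05, "turn": 0, "jaw": 0.6},
    {"dx": -0.02, "dy": 0.02, "dz": 1.05, "turn": 0, "jaw": 0.2},
    {"dx": -0.02, "dy": 0.02, "dz": 1.05, "turn": 0, "jaw": 0},
    {"dx": -0.02, "dy": 0.02, "dz": 1.05, "turn": 0, "jaw": 0},
    {"dx": -0.02, "dy": 0.02, "dz": 1.05, "turn": 0, "jaw": 0},
  ],
  grip_force=30,
)

```text
time_s: 34.35
tool_pos: [0.4885, -0.1175, 0.0487]
orientation: [[-0.081, 0.997, -0.003], [0.997, 0.081, -0.002], [-0.001, -0.004, -1.0]]
contact_force: [-19.8, -2.2, 13.0]
width: 0.0124
grasp_force: 9.1
```

servo_tool(
  increments=[
    {"dx": 0, "dy": 0, "dz": 0, "turn": 0, "jaw": 0},
    {"dx": 0, "dy": 0, "dz": 0, "turn": 0, "jaw": 0},
  ],
)

```text
time_s: 34.55
tool_pos: [0.488, -0.1174, 0.0487]
orientation: [[-0.081, 0.997, -0.004], [0.997, 0.081, -0.001], [-0.001, -0.004, -1.0]]
contact_force: [-6.9, -1.1, 9.3]
width: 0.0112
grasp_force: 30.7
```

servo_tool(
  increments=[
    {"dx": 0.2, "dy": -0.02, "dz": -0.03, "turn": 0, "jaw": 0},
    {"dx": 0.45, "dy": -0.02, "dz": -0.03, "turn": 0, "jaw": 0},
    {"dx": 0.7, "dy": -0.02, "dz": -0.03, "turn": 0, "jaw": 0},
    {"dx": 0.95, "dy": -0.02, "dz": -0.03, "turn": 0, "jaw": 0},
    {"dx": 1.2, "dy": -0.02, "dz": -0.03, "turn": 0, "jaw": 0},
    {"dx": 1.35, "dy": -0.02, "dz": -0.03, "turn": 0, "jaw": 0},
    {"dx": 1.45, "dy": -0.02, "dz": -0.03, "turn": 0, "jaw": 0},
    {"dx": 1.48, "dy": -0.02, "dz": -0.03, "turn": 0, "jaw": 0},
  ],
)

```text
time_s: 35.35
tool_pos: [0.4822, -0.0424, 0.0489]
orientation: [[-0.083, 0.997, -0.002], [0.997, 0.083, 0.001], [0.001, -0.002, -1.0]]
contact_force: [0.3, -2.1, -26.0]
width: 0.0115
grasp_force: 29.2
```

servo_tool(
  increments=[
    {"dx": 0.04, "dy": 0, "dz": 0, "turn": 0, "jaw": 0},
    {"dx": 0.08, "dy": 0, "dz": 0, "turn": 0, "jaw": 0},
    {"dx": 0.11, "dy": 0, "dz": 0, "turn": 0, "jaw": 0},
    {"dx": 0.11, "dy": 0, "dz": 0, "turn": 0, "jaw": 0},
  ],
)

```text
time_s: 35.75
tool_pos: [0.4819, -0.0381, 0.049]
orientation: [[-0.081, 0.997, -0.002], [0.997, 0.081, -0.0], [-0.0, -0.002, -1.0]]
contact_force: [1.1, -3.2, -25.1]
width: 0.0112
grasp_force: 29.2
```

servo_tool(
  increments=[
    {"dx": 0.03, "dy": 0, "dz": 0.03, "turn": 0, "jaw": 0},
    {"dx": 0.06, "dy": 0, "dz": 0.03, "turn": 0, "jaw": 0},
    {"dx": 0.06, "dy": 0, "dz": 0.03, "turn": 0, "jaw": 0},
  ],
)

```text
time_s: 36.05
tool_pos: [0.4818, -0.038, 0.0489]
orientation: [[-0.08, 0.997, -0.002], [0.997, 0.08, -0.007], [-0.007, -0.002, -1.0]]
contact_force: [-2.7, -10.8, -12.4]
width: 0.0112
grasp_force: 31.0
```

Force rises with no motion, so the plate bears on the column. I relax, let go and retreat.

servo_tool(
  increments=[
    {"dx": 0, "dy": 0, "dz": 0.02, "turn": 0, "jaw": 0},
    {"dx": -0.03, "dy": 0, "dz": 0.02, "turn": 0, "jaw": 0},
    {"dx": -0.03, "dy": 0, "dz": 0, "turn": 0, "jaw": 0.5},
    {"dx": -0.03, "dy": 0, "dz": 0, "turn": 0, "jaw": 1},
    {"dx": -0.03, "dy": 0, "dz": 0, "turn": 0, "jaw": 1},
    {"dx": -0.03, "dy": 0, "dz": 0, "turn": 0, "jaw": 1},
    {"dx": -0.03, "dy": 0, "dz": -0.8, "turn": 0, "jaw": 1},
    {"dx": -0.03, "dy": 0, "dz": -1.6, "turn": 0, "jaw": 1},
  ],
)

```text
time_s: 36.85
tool_pos: [0.4816, -0.036, 0.1285]
orientation: [[-0.082, 0.997, -0.003], [0.997, 0.082, 0.001], [0.001, -0.003, -1.0]]
contact_force: [0.7, -1.4, -0.8]
width: 0.0856
grasp_force: 0.0
```

servo_tool(
  increments=[
    {"dx": 0, "dy": 0, "dz": -0.8, "turn": 0, "jaw": 1},
    {"dx": 0, "dy": 0, "dz": -1.6, "turn": 0, "jaw": 1},
    {"dx": -0.8, "dy": 0, "dz": -2.2, "turn": 0, "jaw": 1},
    {"dx": -1, "dy": 0, "dz": -2.2, "turn": 0, "jaw": 1},
    {"dx": -1, "dy": 0, "dz": -2.2, "turn": 0, "jaw": 1},
  ],
)

```text
time_s: 37.35
tool_pos: [0.4874, -0.0875, 0.2388]
orientation: [[-0.08, 0.997, 0.002], [0.997, 0.08, -0.0], [-0.001, 0.002, -1.0]]
contact_force: [-0.2, 0.2, -0.3]
width: 0.0854
grasp_force: 0.0
```

Run:
```python
from h import *
c=shot('wrist'); s=shot('scene'); d=shot('side')
cv2.imwrite('pics/m2.png',np.hstack([cv2.resize(c['image'][0:250,160:400],(390,420)),cv2.resize(s['image'][170:270,250:350],(400,420),interpolation=cv2.INTER_CUBIC)])[:,:,::-1])
k=blobs(c,(15,150,120),(30,255,255),2000)
for q in k: print(rect(c,q,.082))
```

```text
(array([0.4781, 0.029 ]), 78.4, 59.9, -1.497)
```

View pics/m2.png

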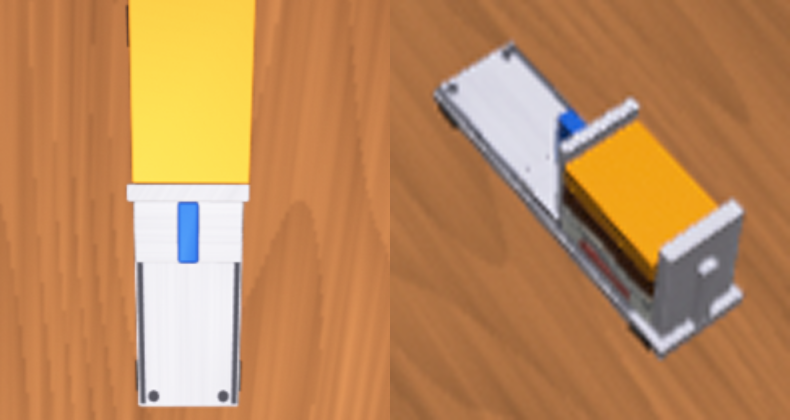

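The picture shows the end plate against the column (bearing line at about (190,188) in the left panel), the column flush and the gripper clear.

```bash
python3 -c "
from h import *
print(workorder.job_done())"
```

```text
the job is handed in; nothing more can be done
None
```

The phantom is made up and handed in: white target block home against the stop, brown then amber wrung on flush (no green or blue slab was there), end plate bearing on the column, gripper clear, and the stapler, mouse and carton not touched.

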